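# Clear punched slugs off a board base and close the slug tub

### The job

Use the hand scraper to wipe every loose steel slug off the plate of the distribution-board base, over its open end into the black slug tub; the slugs are sharp, so never touch them with the fingers. Then put the lid on the tub and press it down until it is fully home and level at both ends, and see that the scraper stands back on the middle of its mat. Leave the screwdriver, breaker and carton alone.

Things in the scene. Friction and masses are not known exactly. Their poses are not given: they have to be found in the camera images.
- panel: grey plastic base of a small distribution board, fixed to the bench. Origin on the bench under the working plate, whose flat top is 60 mm above the bench and spans x -75 to 75, y -100 to 130 mm of this frame. Walls 10 mm high above the plate stand along x -75 and y 130; a terminal row 28 mm high above the plate, x 75 to 117 mm, closes the +x side; the end at y = -100 is open
- plate_edge (a point): middle of the plate's open edge, 60 mm above the bench; axes as the panel's. Things pushed over it (towards -y) drop straight into the black slug tub. The slugs start between 20 and 155 mm from this edge
- tub_mouth (a point): the middle of the lid's place on the tub, at rim height, 44 mm above the bench; axes as the panel's. Inside, the tub spans x -80 to 80 and y -44 to 52 mm of this point and is 40 mm deep; end walls (x) 4 mm, far wall (-y) 8 mm thick; its fourth side (+y 52) is the panel's own end face, which rises 16 mm above the rim
- catch_near (a joint): stiff rubber catch outside the tub's end wall, 90 mm to -x of tub_mouth (the robot's side), 10 x 40 mm: pushed-down travel in m. At 0 it stands 6 mm above the rim and holds the lid up; at 0.006 it is level with the rim. Moves straight down under about 5 N and stays where it is left (no spring)
- catch_far (a joint): the same catch outside the other end wall, 90 mm to +x of tub_mouth
- scraper: hand scraper: black foot 64 mm (x) by 44 mm (y) by 14 mm high, wooden grip on it 50 mm (x) by 24 mm (y) by 40 mm high, 54 mm high in all, 0.11 to 0.23 kg; origin at the centre of the foot's underside, z up. Starts standing on the mat; heavy foot, stands steadily. Narrower than the plate, so it takes several strokes
- mat: grey mat for the scraper, 120 mm (x) by 80 mm (y), 3 mm thick, fixed to the bench; origin at the centre of its underside
- lid: loose grey lid of the tub: flange 194 mm (x) by 96 mm (y), 4 mm thick, on a plug 154 by 82 mm and 6 mm deep that goes into the mouth; a grip 16 mm (x) by 50 mm (y) rises 30 mm from the flange's middle. Origin at the centre of the plug's underside (flange top 10 mm, grip top 40 mm above it), z up; either way round. Seated, its origin is 6 mm below tub_mouth, x along the panel's x; 0.1 to 0.2 kg
- screwdriver: bystander: red-handled screwdriver lying on the bench beyond the panel
- breaker: bystander: white circuit breaker, 70 x 36 x 72 mm, on the bench beyond the panel
- carton: bystander: open cardboard carton, 110 x 150 x 70 mm, on the bench beyond the panel
- slug0: loose punched steel slug, a flat disc 18 mm across and 4 mm thick, lying on the plate; origin at the centre of its underside. May be absent (None)
- slug1: loose punched steel slug, a flat disc 22 mm across and 4 mm thick, lying on the plate; origin at the centre of its underside. May be absent (None)
- slug2: loose punched steel slug, a flat disc 26 mm across and 4 mm thick, lying on the plate; origin at the centre of its underside. May be absent (None)
- slug3: loose punched steel slug, a flat disc 18 mm across and 4 mm thick, lying on the plate; origin at the centre of its underside. May be absent (None)
- slug4: loose punched steel slug, a flat disc 22 mm across and 4 mm thick, lying on the plate; origin at the centre of its underside. May be absent (None)
- slug5: loose punched steel slug, a flat disc 26 mm across and 4 mm thick, lying on the plate; origin at the centre of its underside. May be absent (None)
Not all that is in view belongs to the job. Of the things that look like the mat, the smaller one is meant. Leave any pink look-alike of the scraper alone.

How it is judged:
By the outcome, as a careful person would: the job done as asked, in the order asked, and still so for the second after the job is handed in, with the robot touching nothing.
Of slug0, slug1, slug2, slug3, slug4, slug5 only 3 to 6 are there at a start; the rules pass over those that are not, and their reading is None.
At some moment in a run one of scraper, lid may be knocked a few centimetres aside while the robot is not near it.
Once in a run the grip may slacken for a moment while it holds something.
It also fails if it takes over 210 s, if anything falls off the work surface, if the arm or the gripper's body presses on something with over 40 N, if the wrist force passes 120 N, or if a joint passes its speed limit or range.

### The arm

A 6-joint arm with a two-finger parallel gripper is mounted at the origin on the work surface. World frame = base frame: x ahead of the robot, y to its left, z up, the work surface at z = 0. Lengths are in mm, angles in rad, forces in N, time in s.
With the tool pointing down it reaches from about 275 to 1000 mm from the base axis. Payload 8.4 kg.
Tool frame: the origin (TCP) lies midway between the tips of the shut fingers; the grasp point (between the pads) lies 19 mm behind it; z points along the fingers, x is the direction in which the jaws open and shut, and the axes are right-handed (so a half turn about z gives the same grasp; the last joint's range is limited). The gripper opens to 85 mm and grips with 20 to 120 N. Pads are 22 mm wide; open, the fingers measure 114 mm over their backs; the gripper's body (76 mm by 85 mm) begins 54 mm behind the grasp point. The pads swing forward as they close: fully open they stand 13 mm farther back than shut.
Start: joints at [-1.191, 0.353, 1.633, -0, 1.155, -0.002], TCP at [232.868, -580, 231.281] pointing down, gripper open.
Joint ranges: [-2.63, 2.63], [-0.92, 2.1], [0.06, 2.66], [-1.3, 4.44], [0, 2.69], [-3.02, 3.02]. Speed limits (rad/s): [2.22, 2.22, 2.79, 3.14, 3.14, 3.14].

### API

Orientations are given as [roll, pitch, yaw] about the fixed x, y, z axes, in that order (R = Rz(yaw) Ry(pitch) Rx(roll)).
In Python, from rig import sense, grab_frame, camera_model, job gives the robot as it stands.
- The arm moves only by the tool arm_command, never from a script. Its argument "plan" is a list of rows, each an object with "translation": the shift along the tool's x, y, z in cm, a list of three; "twist": the turn about the tool's z in rad; "gripper": the opening, from 0 (shut) to 1 (fully open). A call has exactly 5 rows; each row is the pose to reach, as a shift and turn from the pose measured when the call began, along the tool's axes at that moment; what a row does not reach only later rows make up. A row lasts 1/12 s, in which the tool goes at most 41.7 mm and 7.16 degrees, less where a joint would pass 70% of its speed; a pose out of reach is approached as far as the arm can. A call with a gripper value outside its range is refused whole. The fingers move at their own pace and stop on an object; "squeeze" is the grip in N (left out, the last holds). Time passes only in rows, so rows that repeat a pose let the fingers close, or fill a call up. It gives the time, the measured TCP pose, the force and the opening at its end, in the units of the state.
- sense(): the state, without advancing time (a new reading comes with each control period).
- grab_frame(name): name is "side" or "top" or "wrist"; returns the picture (480x640x3 uint8, blue, green, red); there is no depth.
- camera_model(name): a dict with "fx", "fy", "cx", "cy" (pixels), "pose" (4x4, takes a point from camera to world coordinates). Camera axes: x right, y down, z forward; pixel columns grow to the right and rows downward; lengths in mm; the calibration is good to about 2 mm. A picture is of the moment at which its call begins: read the wrist's pose just before it. camera_model takes no time and is no camera call; for the wrist camera it gives the pose at the moment of the call.
- job.sign_off(): hands the job in, once; it reports no verdict.
The state is a dict: "clock": time; "qpos": joint angles; "qvel": joint speeds; "joint_efforts": joint torques, N m; "eef_pos": TCP position; "tcp_rot": TCP orientation; "contact_force": force on the tool from outside, world axes, zero at the start; "wrist_torque": the same for the moment, N m; "opening": opening from 0.0 (shut) to 1.0 (fully open).
Only numpy, scipy, OpenCV 4.12 (cv2) and the standard library are available. Lean on these libraries where they do the work, as an engineer would, in place of code of your own. Each camera call takes 0.05 s, during which the arm holds its last target.

## Working session

There is one attempt and no reset: what is moved stays moved. The work goes in short steps, Python scripts to look and compute and a tool call to move; the robot and the scene stay as the last step left them, time stands still between calls to the robot, and variables do not carry over. Pictures are saved under pics/ and viewed, and the job is handed in when it is done.

Besides the shell and the picture viewer there is one more tool, called as name([rows], argument=value, ...), one row to a line, values as JSON. arm_command: Moves the arm, as the interface text tells. Its arguments: {"type":"object","properties":{"plan":{"type":"array","items":{"type":"object","properties":{"translation":{"type":"array","items":{"type":"number"}},"twist":{"type":"number"},"gripper":{"type":"number"}}}},"squeeze":{"type":"number"}},"required":["plan"]}

```bash
ls; mkdir -p pics; python3 - <<'E'
from rig import sense, grab_frame, camera_model, job
import cv2
s=sense(); print(s)
for n in ("side","top","wrist"):
    print(n,camera_model(n))
    cv2.imwrite(f"pics/a_{n}.png",grab_frame(n))
E
```

```text
pics
{'clock': 0.0, 'qpos': array([-1.19137521e+00,  3.53613768e-01,  1.63417702e+00, -1.11022608e-05,
        1.15518267e+00, -2.40344640e-03]), 'qvel': array([ 1.12009310e-03, -2.47061554e-04, -8.53825207e-05, -5.96608127e-04,
       -8.71153097e-04, -7.79575787e-05]), 'joint_efforts': array([ 2.84367285e-03, -6.05241609e+01, -3.42066085e+01,  6.60035244e-05,
        9.40124562e-03, -5.42502789e-06]), 'eef_pos': array([ 232.69584004, -579.53500645,  230.56480062]), 'tcp_rot': array([ 3.14158582e+00,  1.38082555e-03, -1.18896728e+00]), 'contact_force': array([-0.64823398, -0.59568591,  0.41290006]), 'wrist_torque': array([-0.0105618 , -0.03090323,  0.00812146]), 'opening': 1.0002218271126033}
side {'fx': 528.3944910821693, 'fy': 528.3944910821693, 'cx': 321.0114816012388, 'cy': 239.12934369687918, 'pose': array([[-9.66732884e-01, -1.79427842e-01,  1.82299699e-01,
         2.78654302e+02],
       [-2.55778088e-01,  6.71815782e-01, -6.95155468e-01,
         9.79993514e+02],
       [ 2.25843073e-03, -7.18657919e-01, -6.95360119e-01,
         1.06090635e+03],
       [ 0.00000000e+00,  0
[... 275 characters left out ...]
112e-01, -1.00747667e-01,  1.98429778e-02,
        -2.87204480e+01],
       [ 6.14734488e-04, -1.99084021e-01, -9.79982232e-01,
         1.13086499e+03],
       [ 0.00000000e+00,  0.00000000e+00,  0.00000000e+00,
         1.00000000e+00]])}
wrist {'fx': 413.95063676703234, 'fy': 413.95063676703234, 'cx': 313.7114901531799, 'cy': 245.35975471248256, 'pose': array([[ 3.71979217e-01, -8.91450183e-01, -2.58743182e-01,
         2.98797701e+02],
       [-9.28240829e-01, -3.57431473e-01, -1.03013128e-01,
        -5.52903022e+02],
       [-6.51884911e-04,  2.78494728e-01, -9.60437536e-01,
         3.73924490e+02],
       [ 0.00000000e+00,  0.00000000e+00,  0.00000000e+00,
         1.00000000e+00]])}
```

View pics/a_top.png

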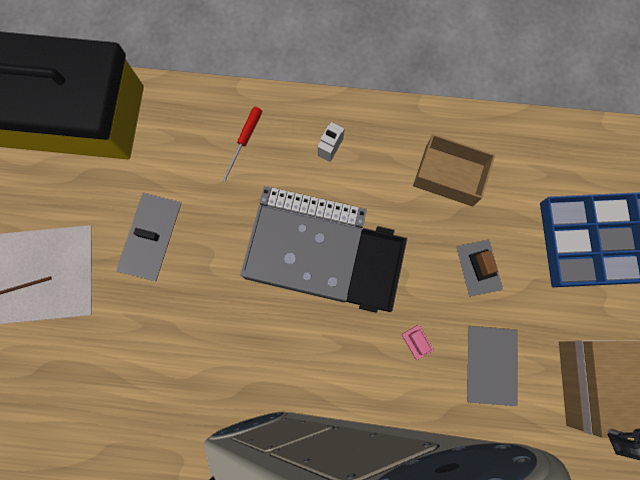

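View pics/a_side.png

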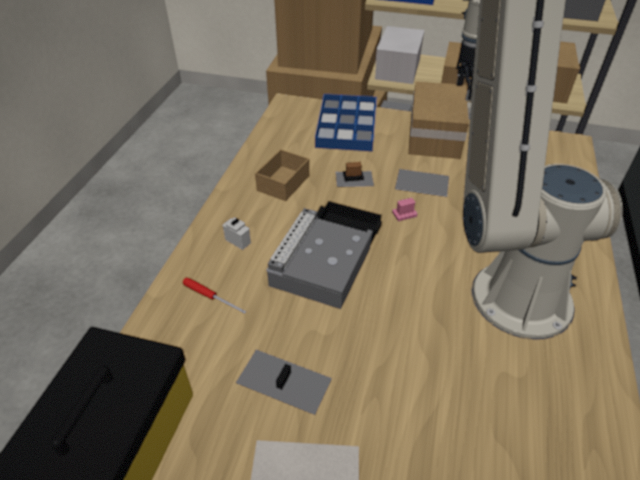

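View pics/a_wrist.png

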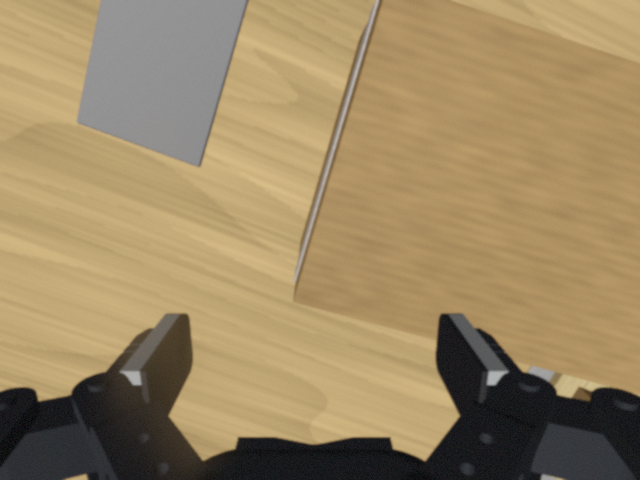

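The top picture shows the panel with 5 slugs near (302,228), (319,238), (290,258), (307,276) and (332,282). The tub is at (378,270), the lid at (148,237), and the scraper on the small mat at (480,267). The pink decoy is at (417,342), and the larger decoy mat is at (493,366).

```bash
cat > h.py <<'E'
import numpy as np, cv2
from rig import sense, grab_frame, camera_model, job
def ray(cm,u,v,z):
    d=cm["pose"][:3,:3]@np.array([(u-cm["cx"])/cm["fx"],(v-cm["cy"])/cm["fy"],1.0]); o=cm["pose"][:3,3]
    return o+d*(z-o[2])/d[2]
def proj(cm,p):
    q=cm["pose"][:3,:3].T@(np.array(p)-cm["pose"][:3,3]); return np.array([cm["fx"]*q[0]/q[2]+cm["cx"],cm["fy"]*q[1]/q[2]+cm["cy"]])
E
python3 - <<'E'
import cv2
im=cv2.imread("pics/a_top.png")
cv2.imwrite("pics/b1.png",cv2.resize(im[175:320,230:420],None,fx=4,fy=4,interpolation=cv2.INTER_CUBIC))
cv2.imwrite("pics/b2.png",cv2.resize(im[225:305,440:520],None,fx=6,fy=6,interpolation=cv2.INTER_CUBIC))
cv2.imwrite("pics/b3.png",cv2.resize(im[185:290,110:190],None,fx=5,fy=5,interpolation=cv2.INTER_CUBIC))
E
```

```text
(no output)
```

View pics/b1.png

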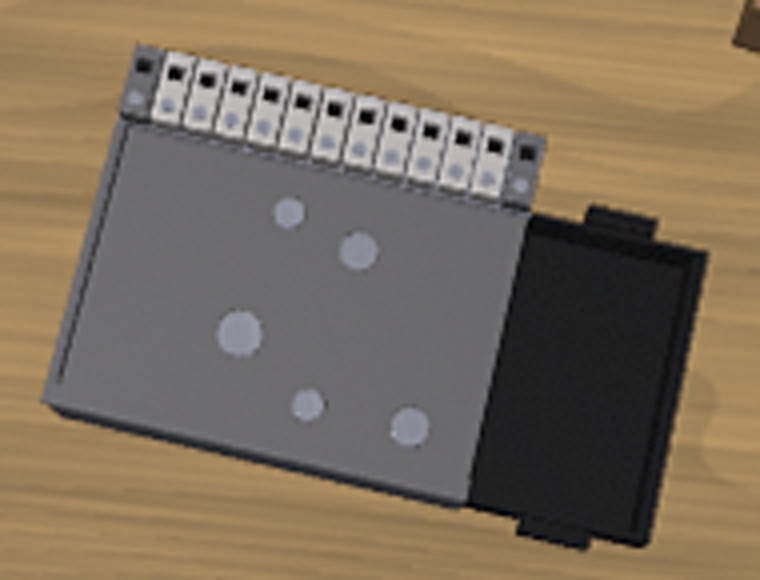

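View pics/b2.png

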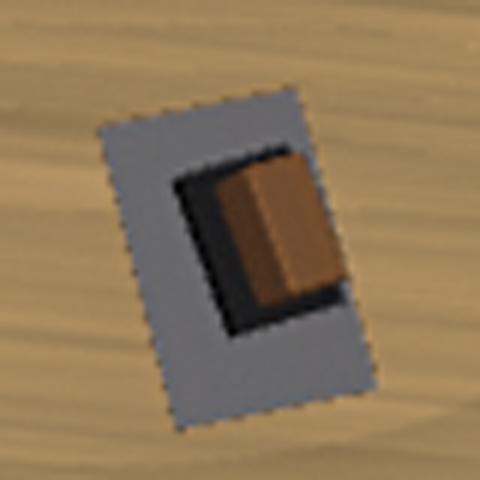

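View pics/b3.png

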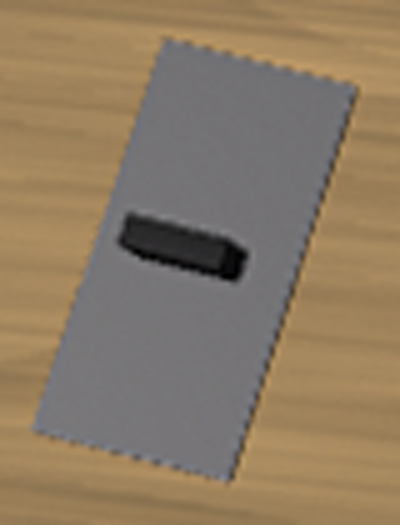

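```bash
python3 - <<'E'
from h import *
cm=camera_model("top")
def c(pts,off,k,z): return [ray(cm,off[0]+(p[0]+.5)/k-.5,off[1]+(p[1]+.5)/k-.5,z) for p in pts]
o1=(230,175)
e=c([(528,212),(468,503)],o1,4,60); print("edge",e, np.linalg.norm(e[0]-e[1]))
b=c([(122,122),(44,400)],o1,4,70);print("back",b)
t=c([(708,252),(646,546)],o1,4,44);print("tub far corners",t,np.linalg.norm(t[0]-t[1]))
tt=c([(140,45),(546,135)],o1,4,88);print("term",tt,np.linalg.norm(tt[0]-tt[1]))
m=c([(98,128),(295,87),(377,388),(178,432)],(440,225),6,3);print("mat",m,np.mean(m,0))
g=c([(250,168),(305,152),(347,278),(292,300)],(440,225),6,57);print("grip",g,np.mean(g,0))
l=c([(163,38),(358,88),(232,482),(35,430)],(110,185),5,10);print("lid",l,np.mean(l,0))
im=cv2.imread("pics/a_top.png").astype(int)
mask=((im[...,0]>135)&(im[...,0]-im[...,2]>8)).astype(np.uint8); mask[:,:260]=0;mask[:,365:]=0;mask[:222]=0;mask[300:]=0
n,lab,st,ce=cv2.connectedComponentsWithStats(mask)
def yaw(a,b): d=b-a; return np.degrees(np.arctan2(d[1],d[0]))
X=(e[0]-e[1])/np.linalg.norm(e[0]-e[1])
print("yaws edge",yaw(e[1],e[0]),"tub",yaw(t[1],t[0]),"back",yaw(b[1],b[0]),"term",yaw(tt[1],tt[0]))
print("mat yaw",yaw(m[3],m[0]),yaw(m[2],m[1]),yaw(m[1],m[0])-90, yaw(m[2],m[3])-90,"sizes",np.linalg.norm(m[3]-m[0]),np.linalg.norm(m[1]-m[0]))
print("lid yaw",yaw(l[3],l[0]),yaw(l[2],l[1]),"sizes",np.linalg.norm(l[3]-l[0]),np.linalg.norm(l[1]-l[0]))
print("grip yaw",yaw(g[3],g[0]),yaw(g[2],g[1]))
for i in range(1,n):
    if st[i,4]>10: print(st[i,4],ce[i],ray(cm,*ce[i],64))
E
```

```text
edge [array([577.43165374, -95.40961083,  60.        ]), array([413.17132661, -77.03894318,  60.        ])] 165.2844109366682
back [array([603.03525105, 134.56652163,  70.        ]), array([444.03042493, 156.78430741,  70.        ])]
tub far corners [array([ 568.67371864, -199.20952422,   44.        ]), array([ 401.24989303, -176.67400622,   44.        ])] 168.9336762014744
term [array([642.93359889, 127.49868458,  88.        ]), array([614.76066875, -99.7368838 ,  88.        ])] 228.9753644656216
mat [array([ 570.17179772, -321.20085738,    3.        ]), array([ 594.32362115, -396.7196556 ,    3.        ]), array([ 480.05165891, -431.94762018,    3.        ]), array([ 455.48883632, -357.14726871,    3.        ])] [ 525.00897853 -376.75385047    3.        ]
grip [array([ 548.90369699, -363.66546421,   57.        ]), array([ 556.99728353, -383.6306364 ,   57.        ]), array([ 511.60828092, -400.53083528,   57.        ]), array([ 501.42187463, -380.79521663,   57.        ])] [ 529.73278402 -382.15553813   57.        ]
lid [array([621.81533027, 425.34303467,  10.        ]), array([607
[... 194 characters left out ...]
-6.381369973915637 tub -7.666029589706032 back -7.9544519916924985 term 82.93246779771816
mat yaw 17.403161549956852 17.133577411597585 17.73490384745668 18.179065036813498 sizes 120.18455027400046 79.28681769446173
lid yaw -7.685607049253772 -8.256685107986659 sizes 192.4571242236006 96.79827076812934
grip yaw 19.837640290354113 20.422375519116105
40 [301.825 227.775] [562.48003588  36.83394243  64.        ]
60 [319.06666667 237.45      ] [544.58080148  -3.49385376  64.        ]
93 [289.35483871 257.70967742] [492.7251886   56.61131167  64.        ]
44 [306.52272727 275.86363636] [456.77921365  14.8429424   64.        ]
65 [332.         281.18461538] [450.90516112 -41.44398084  64.        ]
```

```bash
cat >> h.py <<'E'
def rot(s): 
    from scipy.spatial.transform import Rotation as R
    return R.from_euler("xyz",s["tcp_rot"]).as_matrix()
def delta(x,y,z,yaw):
    s=sense(); d=rot(s).T@(np.array([x,y,z])-s["eef_pos"])/10
    tw=-(yaw-s["tcp_rot"][2]); tw=(tw+np.pi)%(2*np.pi)-np.pi
    print("t=%.2f"%s["clock"],"pos",s["eef_pos"].round(1),"yaw %.3f"%s["tcp_rot"][2],"-> cm",d.round(2),"twist %.3f"%tw,"F",s["contact_force"].round(1),"open %.2f"%s["opening"],"q",s["qpos"].round(2))
PY=np.radians(-7.5)
def P(x,y):  # panel axes, relative to plate_edge -> world xy
    X=np.array([np.cos(PY),np.sin(PY)]);Y=np.array([-np.sin(PY),np.cos(PY)])
    return X*(505+x)+Y*(-19.5+y)
E
python3 -c "
from h import *
delta(530,-382,180,-1.248)"
```

```text
t=0.15 pos [ 232.7 -579.6  230.7] yaw -1.189 -> cm [ -7.26 -34.95   5.08] twist 0.059 F [-0.9 -0.4 -0.8] open 1.00 q [-1.19  0.35  1.63 -0.    1.16 -0.  ]
```

arm_command([
  {"translation": [-0.8, -4, 0.3], "twist": 0.06},
  {"translation": [-1.6, -8, 0.6], "twist": 0.06},
  {"translation": [-2.4, -12, 0.9], "twist": 0.06},
  {"translation": [-3.2, -16, 1.2], "twist": 0.06},
  {"translation": [-4, -20, 1.5], "twist": 0.06},
])

```text
schema error: expected keys translation, twist, gripper
```

```bash
python3 -c "
from h import *
delta(530,-382,180,-1.248)"
```

```text
t=0.15 pos [ 232.7 -579.6  230.7] yaw -1.189 -> cm [ -7.26 -34.95   5.08] twist 0.059 F [-0.9 -0.4 -0.8] open 1.00 q [-1.19  0.35  1.63 -0.    1.16 -0.  ]
```

arm_command([
  {"translation": [-0.8, -4, 0.3], "twist": 0.06, "gripper": 1},
  {"translation": [-1.6, -8, 0.6], "twist": 0.06, "gripper": 1},
  {"translation": [-2.4, -12, 0.9], "twist": 0.06, "gripper": 1},
  {"translation": [-3.2, -16, 1.2], "twist": 0.06, "gripper": 1},
  {"translation": [-4, -20, 1.5], "twist": 0.06, "gripper": 1},
])

```text
clock: 0.57
eef_pos: [404.6, -466.7, 215.5]
tcp_rot: [3.141, 0.001, -1.25]
contact_force: [-0.6, -0.8, -0.9]
opening: 0.996
```

```bash
python3 -c "
from h import *
delta(530,-382,180,-1.248)"
```

```text
t=0.57 pos [ 404.6 -466.7  215.5] yaw -1.250 -> cm [ -4.08 -14.58   3.55] twist -0.002 F [-0.6 -0.8 -0.9] open 1.00 q [-0.86  0.36  1.66  0.    1.12  0.39]
```

arm_command([
  {"translation": [-1.1, -3.7, 0.9], "twist": 0, "gripper": 1},
  {"translation": [-2.1, -7.4, 1.8], "twist": 0, "gripper": 1},
  {"translation": [-3.1, -11, 2.7], "twist": 0, "gripper": 1},
  {"translation": [-4.1, -14.6, 3.5], "twist": 0, "gripper": 1},
  {"translation": [-4.1, -14.6, 3.5], "twist": 0, "gripper": 1},
])

```text
clock: 0.98
eef_pos: [534.3, -377.3, 178.5]
tcp_rot: [-3.141, 0.004, -1.246]
contact_force: [-0.1, -0.5, -0.7]
opening: 0.999
```

```bash
python3 - <<'E'
from h import *
delta(530,-382,76,-1.248)
cm=camera_model("wrist"); print(cm["pose"])
im=grab_frame("wrist"); cv2.imwrite("pics/c1.png",im)
E
```

```text
t=0.98 pos [ 534.3 -377.3  178.5] yaw -1.246 -> cm [ 0.34  0.56 10.25] twist 0.002 F [-0.1 -0.5 -0.7] open 1.00 q [-0.62  0.45  1.61  0.    1.08  0.63]
[[ 3.18646038e-01 -9.10315620e-01 -2.64178301e-01  6.01735198e+02]
 [-9.47868934e-01 -3.06909756e-01 -8.57373045e-02 -3.54742003e+02]
 [-3.03089061e-03  2.77726257e-01 -9.60655474e-01  3.21863079e+02]
 [ 0.00000000e+00  0.00000000e+00  0.00000000e+00  1.00000000e+00]]
```

View pics/c1.png

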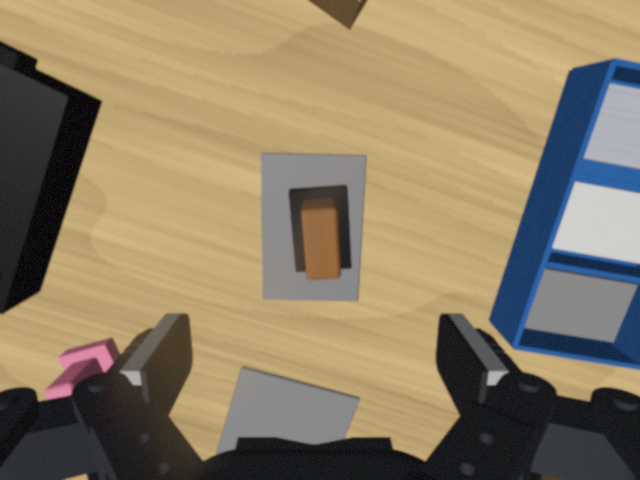

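The wrist view shows the scraper on the small mat, with its grip top around (303..340, 200..279) and its foot around (290..352, 185..272).

```bash
python3 - <<'E'
from h import *
cm=camera_model("wrist"); im=cv2.imread("pics/c1.png")
cv2.imwrite("pics/c2.png",cv2.resize(im[140:310,240:390],None,fx=4,fy=3.5,interpolation=cv2.INTER_CUBIC))
hsv=cv2.cvtColor(im,cv2.COLOR_BGR2HSV)
R=np.zeros(im.shape[:2],np.uint8);R[150:305,255:375]=1
mw=((hsv[...,1]>120)&(hsv[...,0]<20)&(im[...,2]>60)&(R>0)).astype(np.uint8)
mm=((hsv[...,1]<60)&(im[...,2]>70)&(im[...,2]<150)&(R>0)).astype(np.uint8)
for nm,m,z in(("mat",mm,3),("wood",mw,57)):
    c=max(cv2.findContours(m,0,2)[0],key=cv2.contourArea)
    r=cv2.minAreaRect(c); b=cv2.boxPoints(r); print(nm,r)
    w=np.array([ray(cm,*p,z)[:2] for p in b]); print(w.round(1),w.mean(0).round(1),[np.linalg.norm(w[i]-w[i-1]).round(1) for i in range(4)],[np.degrees(np.arctan2(*(w[i]-w[i-1])[::-1])).round(1) for i in range(4)])
f=np.array([ray(cm,*p,17)[:2] for p in [(290,190),(347,185),(352,267),(296,272)]]);print("foot",f.round(1),f.mean(0),[np.linalg.norm(f[i]-f[i-1]).round(1) for i in range(4)],[np.degrees(np.arctan2(*(f[i]-f[i-1])[::-1])).round(1) for i in range(4)])
t=camera_model("wrist")
E
```

```text
mat ((311.8221435546875, 226.25848388671875), (103.46416473388672, 145.47593688964844), 1.5074357986450195)
[[ 453.7 -355.8]
 [ 568.4 -324.9]
 [ 591.4 -399.5]
 [ 479.  -438.4]] [ 523.1 -379.7] [np.float64(86.4), np.float64(118.8), np.float64(78.1), np.float64(119.0)] [np.float64(107.0), np.float64(15.1), np.float64(-72.9), np.float64(-160.9)]
wood ((320.560302734375, 238.46499633789062), (78.34712219238281, 36.61606216430664), 86.42366790771484)
[[ 552.2 -362.2]
 [ 561.2 -384.1]
 [ 511.5 -405.2]
 [ 502.  -382.1]] [ 531.7 -383.4] [np.float64(54.0), np.float64(23.7), np.float64(53.9), np.float64(25.0)] [np.float64(21.6), np.float64(-67.8), np.float64(-157.0), np.float64(112.5)]
foot [[ 550.2 -353.7]
 [ 567.1 -392.4]
 [ 508.3 -417.8]
 [ 490.3 -377.7]] [ 528.96457879 -385.4250052 ] [np.float64(64.5), np.float64(42.2), np.float64(64.1), np.float64(43.9)] [np.float64(21.9), np.float64(-66.4), np.float64(-156.6), np.float64(114.1)]
```

View pics/c2.png

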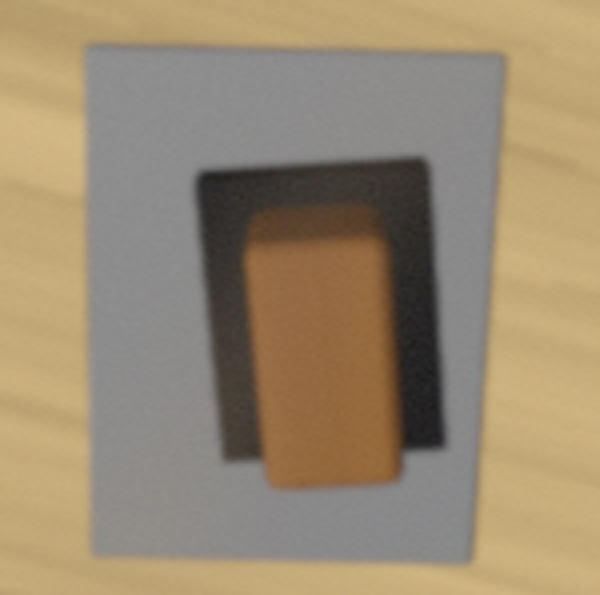

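```bash
python3 - <<'E'
from h import *
cm=camera_model("wrist")
b=[(240+(u+.5)/4-.5,140+(v+.5)/3.5-.5) for u,v in [(87,47),(505,54),(473,562),(92,555)]]
w=np.array([ray(cm,*p,3)[:2] for p in b]);print(w.round(1),w.mean(0))
delta(529.5,-384.5,26,-1.187)
E
```

```text
[[ 567.6 -324.6]
 [ 591.4 -399.9]
 [ 478.1 -435.4]
 [ 454.3 -359.5]] [ 522.84688825 -379.84207121]
t=1.03 pos [ 532.1 -379.1  179.1] yaw -1.246 -> cm [ 0.48  0.41 15.31] twist -0.059 F [-0.1 -1.4  0.4] open 1.00 q [-0.62  0.45  1.61  0.    1.08  0.62]
```

arm_command([
  {"translation": [0.3, 0.2, 4], "twist": -0.06, "gripper": 1},
  {"translation": [0.4, 0.2, 7], "twist": -0.06, "gripper": 1},
  {"translation": [0.4, 0.25, 9], "twist": -0.06, "gripper": 1},
  {"translation": [0.4, 0.25, 10], "twist": -0.06, "gripper": 1},
  {"translation": [0.4, 0.25, 10], "twist": -0.06, "gripper": 1},
])

```text
clock: 1.45
eef_pos: [528.7, -383.1, 76.8]
tcp_rot: [3.139, 0.007, -1.186]
contact_force: [-1.4, 0.4, 0.3]
opening: 0.997
```

```bash
python3 - <<'E'
from h import *
delta(530.5,-383,26,-1.187)
E
```

```text
t=1.45 pos [ 528.7 -383.1   76.8] yaw -1.186 -> cm [ 0.09 -0.18  5.08] twist 0.001 F [-1.4  0.4  0.3] open 1.00 q [-0.63  0.57  1.68  0.    0.91  0.56]
```

arm_command([
  {"translation": [0.1, -0.1, 1.5], "twist": 0, "gripper": 1},
  {"translation": [0.1, -0.15, 3], "twist": 0, "gripper": 1},
  {"translation": [0.1, -0.15, 4.2], "twist": 0, "gripper": 1},
  {"translation": [0.1, -0.15, 5], "twist": 0, "gripper": 1},
  {"translation": [0.1, -0.15, 5], "twist": 0, "gripper": 1},
])

```text
clock: 1.87
eef_pos: [529.5, -382.9, 25.5]
tcp_rot: [3.138, 0.008, -1.187]
contact_force: [-0.2, 0.3, -0.0]
opening: 1.002
```

```bash
python3 - <<'E'
from h import *
delta(530.5,-383,26,-1.187)
im=grab_frame("wrist"); cv2.imwrite("pics/c3.png",im)
E
```

```text
t=1.87 pos [ 529.5 -382.9   25.5] yaw -1.187 -> cm [ 0.04 -0.09 -0.05] twist 0.000 F [-0.2  0.3 -0. ] open 1.00 q [-0.63  0.64  1.69  0.    0.82  0.56]
```

View pics/c3.png

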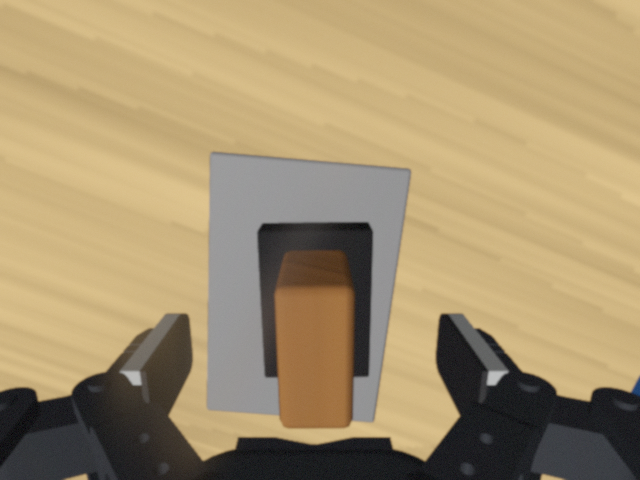

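The jaws straddle the grip, which sits at about (315,350), centred and parallel to them. I'm closing the gripper.

arm_command([
  {"translation": [0, 0, 0], "twist": 0, "gripper": 0.2},
  {"translation": [0, 0, 0], "twist": 0, "gripper": 0.1},
  {"translation": [0, 0, 0], "twist": 0, "gripper": 0.1},
  {"translation": [0, 0, 0], "twist": 0, "gripper": 0.1},
  {"translation": [0, 0, 0], "twist": 0, "gripper": 0.1},
], squeeze=60)

```text
clock: 2.33
eef_pos: [530.2, -383.3, 26.9]
tcp_rot: [3.138, 0.007, -1.186]
contact_force: [-0.1, 0.2, -0.1]
opening: 0.301
```

arm_command([
  {"translation": [0, 0, 0], "twist": 0, "gripper": 0.1},
  {"translation": [0, 0, 0], "twist": 0, "gripper": 0.1},
  {"translation": [0, 0, 0], "twist": 0, "gripper": 0.1},
  {"translation": [0, 0, 0], "twist": 0, "gripper": 0.1},
  {"translation": [0, 0, 0], "twist": 0, "gripper": 0.1},
])

```text
clock: 2.75
eef_pos: [530.3, -383.4, 27.1]
tcp_rot: [3.139, 0.007, -1.186]
contact_force: [-0.8, 0.7, 3.4]
opening: 0.272
```

```bash
python3 - <<'E'
from h import *
im=grab_frame("wrist"); cv2.imwrite("pics/c4.png",im)
E
```

```text
(no output)
```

View pics/c4.png

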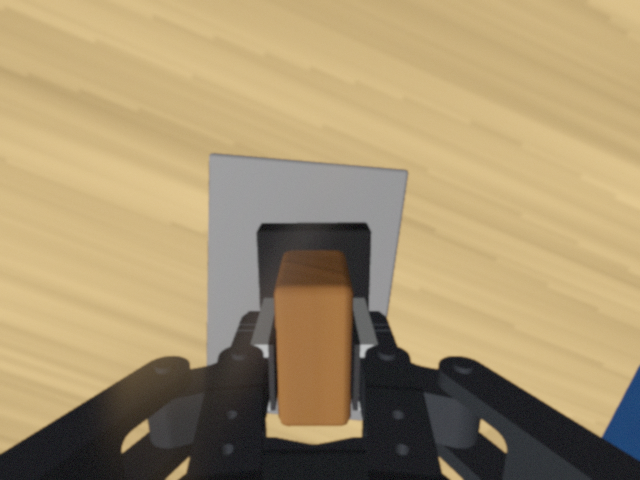

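arm_command([
  {"translation": [0, 0, -3], "twist": 0, "gripper": 0.1},
  {"translation": [0, 0, -6], "twist": 0, "gripper": 0.1},
  {"translation": [0, 0, -9.5], "twist": 0, "gripper": 0.1},
  {"translation": [0, 0, -13], "twist": 0, "gripper": 0.1},
  {"translation": [0, 0, -13], "twist": 0, "gripper": 0.1},
])

```text
clock: 3.22
eef_pos: [534.1, -386.3, 164.2]
tcp_rot: [-3.139, -0.002, -1.186]
contact_force: [1.6, -1.7, -0.4]
opening: 0.271
```

```bash
python3 - <<'E'
from h import *
im=grab_frame("wrist"); cv2.imwrite("pics/c5.png",im)
p=P(-42,182);print(p,P(40,172))
delta(*p,160,-1.702)
E
```

```text
[480.24947705 100.67616298] [560.24269376  80.0585666 ]
t=3.27 pos [ 533.  -385.5  161. ] yaw -1.186 -> cm [-47.05 -13.34   0.14] twist 0.516 F [-0.7  0.1 -1.7] open 0.27 q [-0.63  0.47  1.62  0.    1.05  0.56]
```

View pics/c5.png

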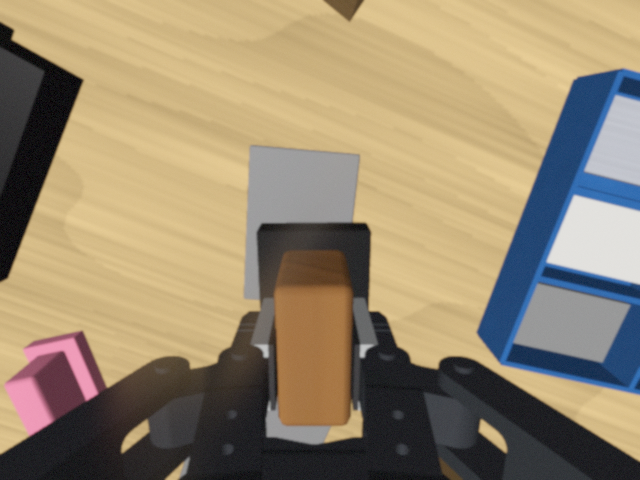

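arm_command([
  {"translation": [-3.8, -1.1, 0], "twist": 0.1, "gripper": 0.1},
  {"translation": [-7.7, -2.2, 0], "twist": 0.2, "gripper": 0.1},
  {"translation": [-11.5, -3.3, 0], "twist": 0.3, "gripper": 0.1},
  {"translation": [-15.4, -4.4, 0], "twist": 0.4, "gripper": 0.1},
  {"translation": [-19.2, -5.5, 0], "twist": 0.515, "gripper": 0.1},
])

```text
clock: 3.68
eef_pos: [510.2, -184.8, 159.5]
tcp_rot: [3.139, 0.002, -1.707]
contact_force: [1.1, -0.2, -1.3]
opening: 0.273
```

```bash
python3 - <<'E'
from h import *
p=P(-42,182)
delta(*p,160,-1.702)
E
```

```text
t=3.68 pos [ 510.2 -184.8  159.5] yaw -1.707 -> cm [-2.788e+01  6.840e+00  1.000e-02] twist -0.005 F [ 1.1 -0.2 -1.3] open 0.27 q [-0.35  0.31  1.88  0.    0.96  1.36]
```

arm_command([
  {"translation": [-3.8, 1, 0], "twist": 0, "gripper": 0.1},
  {"translation": [-7.7, 2, 0], "twist": 0, "gripper": 0.1},
  {"translation": [-11.5, 3, 0], "twist": 0, "gripper": 0.1},
  {"translation": [-15.4, 4, 0], "twist": 0, "gripper": 0.1},
  {"translation": [-18.0, 4.6, 0], "twist": 0, "gripper": 0.1},
])

```text
clock: 4.1
eef_pos: [486.8, 2.5, 158.4]
tcp_rot: [3.136, 0.002, -1.706]
contact_force: [-0.1, 0.8, -1.1]
opening: 0.271
```

arm_command([
  {"translation": [0, 0, 0], "twist": 0, "gripper": 0.1},
  {"translation": [0, 0, 0], "twist": 0, "gripper": 0.1},
  {"translation": [0, 0, 0], "twist": 0, "gripper": 0.1},
  {"translation": [0, 0, 0], "twist": 0, "gripper": 0.1},
  {"translation": [0, 0, 0], "twist": 0, "gripper": 0.1},
])

```text
clock: 4.52
eef_pos: [486.9, 1.4, 158.0]
tcp_rot: [3.136, 0.001, -1.708]
contact_force: [0.9, 0.2, -1.9]
opening: 0.271
```

```bash
python3 - <<'E'
from h import *
p=P(-42,182)
delta(*p,160,-1.702)
np.save("w1.npy",camera_model("wrist")["pose"]);im=grab_frame("wrist"); cv2.imwrite("pics/d1.png",im)
cv2.imwrite("pics/d1t.png",grab_frame("top"))
E
```

```text
t=4.52 pos [486.9   1.4 158. ] yaw -1.708 -> cm [-9.75  2.01 -0.17] twist -0.006 F [ 0.9  0.2 -1.9] open 0.27 q [-0.    0.23  1.99  0.    0.93  1.7 ]
```

View pics/d1.png

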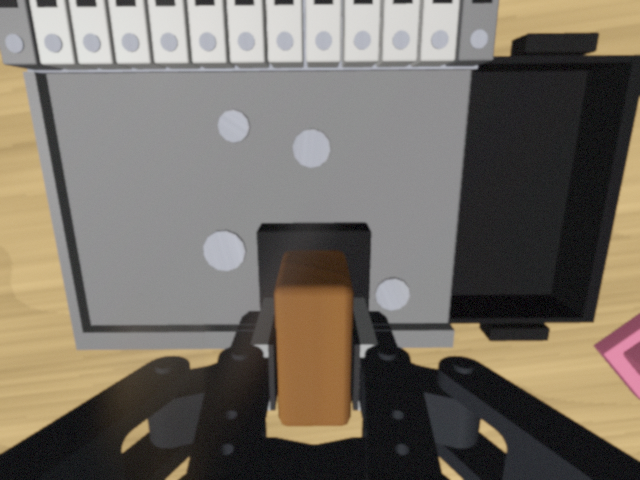

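```bash
python3 - <<'E'
from h import *
cm=camera_model("wrist"); cm["pose"]=np.load("w1.npy")
def rel(p,z):
    w=ray(cm,*p,z)[:2]; c,s=np.cos(PY),np.sin(PY)
    return w.round(1),round(w[0]*c+w[1]*s-505,1),round(-w[0]*s+w[1]*c+19.5,1)
for n,p,z in [("edge top",(470,68),60),("edge low",(452,322),60),("wall in",(88,326),60),("wall in r",(230,326),60),("wall top out",(78,348),70),("edge walltop",(453,345),70),("back in top",(48,72),60),("tub far up",(640,60),44),("tub far low",(597,320),44),("tubinner up",(585,68),44),("s",(233,126),64),("s",(311,148),64),("s",(224,250),64),("s",(393,294),64),("termtop",(3,65),88),("termtop",(492,65),88)]:
    print(n,*rel(p,z))
E
```

```text
edge top [574.7 -95.1] 77.2 0.3
edge low [424.5 -78.9] -73.8 -3.4
wall in [453.7 153.5] -75.2 230.9
wall in r [441.2  62.8] -75.8 139.4
wall top out [444.1 157.5] -85.3 233.6
edge walltop [414.1 -75.9] -84.6 -1.7
back in top [603.9 130.8] 76.7 228.0
tub far up [ 566.7 -197.1] 82.6 -102.0
tub far low [ 403.7 -181.8] -81.1 -108.1
tubinner up [ 566.7 -166.2] 78.6 -71.3
s [562.6  36.4] 48.0 129.0
s [545.   -4.5] 35.9 86.2
s [493.2  55.4] -23.3 138.8
s [450.9 -42.5] -52.4 36.2
termtop [604.5 134.9] 76.7 232.1
termtop [572.6 -95.3] 75.2 -0.3
```

```bash
python3 - <<'E'
from h import *
cm=camera_model("wrist"); cm["pose"]=np.load("w1.npy"); s=sense()
R=rot(s)
for p in [(258,227),(370,226)]:
    w=ray(cm,*p,148); print((R.T@(w-s["eef_pos"])).round(1))
for p in [(276,292),(352,292),(350,424),(279,424)]:
    w=ray(cm,*p,188); print((R.T@(w-s["eef_pos"])).round(1))
for q in [(-42,182),(-42,-1),(40,176),(40,-1)]: print(q,P(*q).round(1))
delta(*P(-42,182),110,-1.702)
E
```

```text
[-21.5 -33.9  10.1]
[ 21.  -34.3  10. ]
[-11.5 -23.9 -29.9]
[ 10.9 -23.9 -29.9]
[ 11.4  22.5 -29.6]
[-11.7  22.5 -29.6]
(-42, 182) [480.2 100.7]
(-42, -1) [456.4 -80.8]
(40, 176) [560.8  84. ]
(40, -1) [537.7 -91.5]
t=4.62 pos [486.9   1.5 158.2] yaw -1.708 -> cm [-9.72  1.99  4.85] twist -0.006 F [-0.3  0.4 -1.4] open 0.27 q [-0.    0.23  1.99  0.    0.93  1.7 ]
```

```bash
python3 - <<'E'
from h import *
delta(*P(-39,184),100,-1.702)
E
```

```text
t=4.62 pos [486.9   1.5 158.2] yaw -1.708 -> cm [-9.92  1.69  5.85] twist -0.006 F [-0.3  0.4 -1.4] open 0.27 q [-0.    0.23  1.99  0.    0.93  1.7 ]
```

arm_command([
  {"translation": [-3.5, 0.6, 1.5], "twist": 0, "gripper": 0.1},
  {"translation": [-7, 1.2, 3], "twist": 0, "gripper": 0.1},
  {"translation": [-9.9, 1.7, 4], "twist": 0, "gripper": 0.1},
  {"translation": [-9.9, 1.7, 5], "twist": 0, "gripper": 0.1},
  {"translation": [-9.9, 1.7, 5], "twist": 0, "gripper": 0.1},
])

```text
clock: 5.03
eef_pos: [482.3, 102.5, 106.9]
tcp_rot: [3.134, 0.001, -1.706]
contact_force: [-0.2, -0.3, -0.8]
opening: 0.271
```

```bash
python3 - <<'E'
from h import *
delta(*P(-39,184),84,-1.702)
E
```

```text
t=5.03 pos [482.3 102.5 106.9] yaw -1.706 -> cm [ 0.   -0.14  2.29] twist -0.004 F [-0.2 -0.3 -0.8] open 0.27 q [0.2  0.32 2.01 0.   0.82 1.91]
```

arm_command([
  {"translation": [0, -0.1, 0.8], "twist": 0, "gripper": 0.1},
  {"translation": [0, -0.1, 1.5], "twist": 0, "gripper": 0.1},
  {"translation": [0, -0.1, 1.9], "twist": 0, "gripper": 0.1},
  {"translation": [0, -0.1, 2.0], "twist": 0, "gripper": 0.1},
  {"translation": [0, -0.1, 2.1], "twist": 0, "gripper": 0.1},
])

```text
clock: 5.45
eef_pos: [483.2, 101.7, 85.7]
tcp_rot: [3.133, 0.001, -1.707]
contact_force: [-0.4, 0.6, -1.1]
opening: 0.273
```

arm_command([
  {"translation": [0, 0, 0.05], "twist": 0, "gripper": 0.1},
  {"translation": [0, 0, 0.1], "twist": 0, "gripper": 0.1},
  {"translation": [0, 0, 0.15], "twist": 0, "gripper": 0.1},
  {"translation": [0, 0, 0.2], "twist": 0, "gripper": 0.1},
  {"translation": [0, 0, 0.2], "twist": 0, "gripper": 0.1},
])

```text
clock: 5.87
eef_pos: [483.4, 101.6, 84.1]
tcp_rot: [3.134, 0.001, -1.707]
contact_force: [-1.0, -1.8, 2.4]
opening: 0.269
```

arm_command([
  {"translation": [1.2, 0, 0], "twist": 0, "gripper": 0.1},
  {"translation": [2.4, 0, 0], "twist": 0, "gripper": 0.1},
  {"translation": [3.6, 0, 0], "twist": 0, "gripper": 0.1},
  {"translation": [4.8, 0, 0], "twist": 0, "gripper": 0.1},
  {"translation": [6, 0, 0], "twist": 0, "gripper": 0.1},
])

```text
clock: 6.28
eef_pos: [475.0, 40.7, 84.2]
tcp_rot: [3.134, 0.001, -1.707]
contact_force: [-0.5, 1.3, 0.5]
opening: 0.27
```

```bash
python3 - <<'E'
from h import *
delta(*P(-39,-4),84,-1.702)
im=grab_frame("wrist"); cv2.imwrite("pics/d2.png",im)
E
```

```text
t=6.28 pos [475.   40.7  84.2] yaw -1.707 -> cm [ 1.259e+01 -1.100e-01  1.000e-02] twist -0.005 F [-0.5  1.3  0.5] open 0.27 q [0.08 0.34 2.06 0.   0.75 1.79]
```

View pics/d2.png

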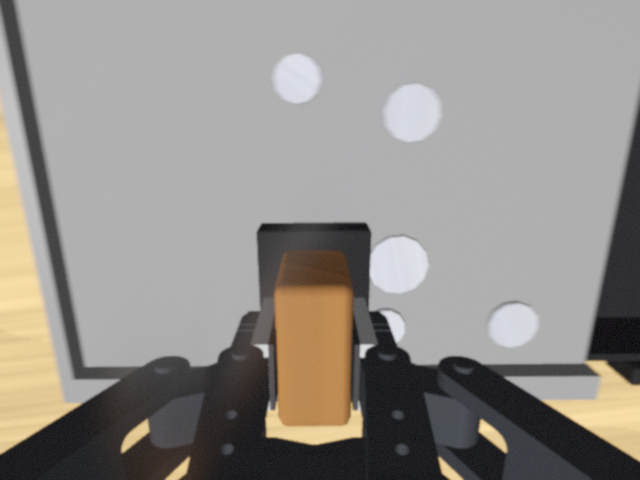

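The foot is pushing the slug at (398,265), and another is coming into contact at (390,325). Both lie within the foot's width, so I'm continuing the stroke.

arm_command([
  {"translation": [1.2, 0, 0], "twist": 0, "gripper": 0.1},
  {"translation": [2.4, 0, 0], "twist": 0, "gripper": 0.1},
  {"translation": [3.6, 0, 0], "twist": 0, "gripper": 0.1},
  {"translation": [4.8, 0, 0], "twist": 0, "gripper": 0.1},
  {"translation": [6, 0, 0], "twist": 0, "gripper": 0.1},
])

```text
clock: 6.75
eef_pos: [466.3, -21.2, 84.2]
tcp_rot: [3.134, -0.0, -1.708]
contact_force: [0.2, 1.2, 0.5]
opening: 0.271
```

```bash
python3 - <<'E'
from h import *
delta(*P(-39,-4),84,-1.702)
im=grab_frame("wrist"); cv2.imwrite("pics/d3.png",im)
E
```

```text
t=6.75 pos [466.3 -21.2  84.2] yaw -1.708 -> cm [ 6.33 -0.13  0.02] twist -0.006 F [0.2 1.2 0.5] open 0.27 q [-0.05  0.32  2.08  0.    0.74  1.66]
```

View pics/d3.png

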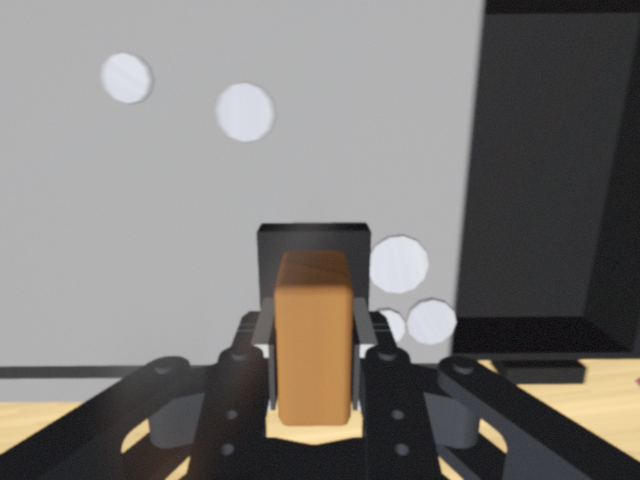

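All three slugs are still ahead of the foot, so I'm pushing over the edge.

arm_command([
  {"translation": [1.3, 0, 0], "twist": 0, "gripper": 0.1},
  {"translation": [2.6, 0, 0], "twist": 0, "gripper": 0.1},
  {"translation": [3.9, 0, -0.03], "twist": 0, "gripper": 0.1},
  {"translation": [5.2, 0, -0.05], "twist": 0, "gripper": 0.1},
  {"translation": [6.4, 0, -0.05], "twist": 0, "gripper": 0.1},
])

```text
clock: 7.22
eef_pos: [456.8, -86.9, 84.6]
tcp_rot: [3.133, -0.001, -1.708]
contact_force: [0.5, -0.8, -1.0]
opening: 0.271
```

```bash
python3 - <<'E'
from h import *
delta(*P(-39,-4),84,-1.702)
im=grab_frame("wrist"); cv2.imwrite("pics/d4.png",im)
E
```

```text
t=7.22 pos [456.8 -86.9  84.6] yaw -1.708 -> cm [-0.3  -0.17  0.06] twist -0.006 F [ 0.5 -0.8 -1. ] open 0.27 q [-0.19  0.32  2.08 -0.    0.74  1.52]
```

View pics/d4.png

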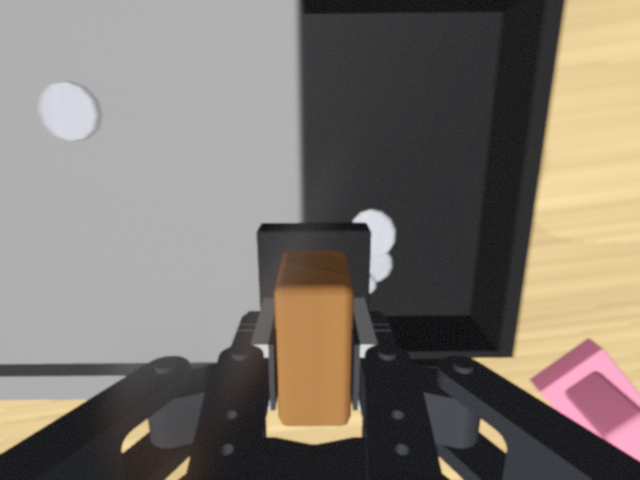

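All three slugs are in the tub, at about (375,235), (380,265) and (372,283). Next is the second stroke.

```bash
python3 - <<'E'
from h import *
delta(*P(37,174),110,-1.702)
E
```

```text
t=7.27 pos [456.7 -88.2  84.6] yaw -1.708 -> cm [-18.28  -7.63  -2.63] twist -0.006 F [-0.8 -1.2 -1.5] open 0.27 q [-0.19  0.32  2.08 -0.    0.74  1.52]
```

arm_command([
  {"translation": [0, 0, -2.6], "twist": 0, "gripper": 0.1},
  {"translation": [-3, -1.2, -2.8], "twist": 0, "gripper": 0.1},
  {"translation": [-6.8, -2.8, -2.8], "twist": 0, "gripper": 0.1},
  {"translation": [-10.6, -4.4, -2.8], "twist": 0, "gripper": 0.1},
  {"translation": [-14.4, -6, -2.8], "twist": 0, "gripper": 0.1},
])

```text
clock: 7.68
eef_pos: [536.7, 47.8, 112.1]
tcp_rot: [3.133, -0.001, -1.71]
contact_force: [0.2, -0.7, -1.7]
opening: 0.27
```

```bash
python3 - <<'E'
from h import *
delta(*P(37,174),95,-1.702)
E
```

```text
t=7.68 pos [536.7  47.8 112.1] yaw -1.710 -> cm [-3.72 -1.6   1.69] twist -0.008 F [ 0.2 -0.7 -1.7] open 0.27 q [0.09 0.37 1.91 0.   0.86 1.8 ]
```

arm_command([
  {"translation": [-3.7, -1.6, 0], "twist": -0.008, "gripper": 0.1},
  {"translation": [-3.7, -1.6, 0.5], "twist": -0.008, "gripper": 0.1},
  {"translation": [-3.7, -1.6, 1.5], "twist": -0.008, "gripper": 0.1},
  {"translation": [-3.7, -1.6, 2.3], "twist": -0.008, "gripper": 0.1},
  {"translation": [-3.7, -1.6, 2.6], "twist": -0.008, "gripper": 0.1},
])

```text
clock: 8.1
eef_pos: [555.2, 81.3, 84.0]
tcp_rot: [3.13, -0.003, -1.703]
contact_force: [-13.6, 1.6, 38.0]
opening: 0.272
```

arm_command([
  {"translation": [0, 0, 0.05], "twist": 0, "gripper": 0.1},
  {"translation": [0, 0, 0.1], "twist": 0, "gripper": 0.1},
  {"translation": [0, 0, 0.15], "twist": 0, "gripper": 0.1},
  {"translation": [0, 0, 0.15], "twist": 0, "gripper": 0.1},
  {"translation": [0, 0, 0.15], "twist": 0, "gripper": 0.1},
])

```text
clock: 8.52
eef_pos: [555.2, 81.3, 84.1]
tcp_rot: [3.13, -0.0, -1.705]
contact_force: [-5.8, 7.3, 17.9]
opening: 0.269
```

```bash
python3 - <<'E'
from h import *
delta(*P(37,-6),84,-1.702)
im=grab_frame("wrist"); cv2.imwrite("pics/d5.png",im)
E
```

```text
t=8.52 pos [555.2  81.3  84.1] yaw -1.705 -> cm [17.85 -0.27  0.02] twist -0.003 F [-5.8  7.3 17.9] open 0.27 q [0.14 0.44 1.88 0.   0.83 1.84]
```

View pics/d5.png

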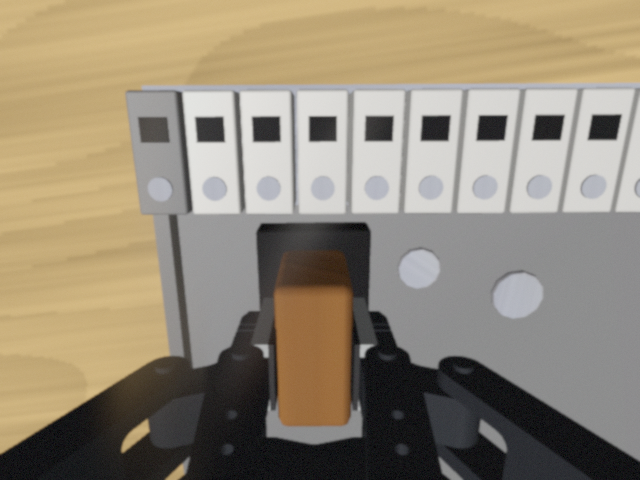

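arm_command([
  {"translation": [0, 0, -0.03], "twist": 0, "gripper": 0.1},
  {"translation": [1.2, 0, -0.03], "twist": 0, "gripper": 0.1},
  {"translation": [2.4, 0, -0.03], "twist": 0, "gripper": 0.1},
  {"translation": [3.6, 0, -0.03], "twist": 0, "gripper": 0.1},
  {"translation": [4.8, 0, -0.03], "twist": 0, "gripper": 0.1},
])

```text
clock: 8.98
eef_pos: [548.3, 31.8, 84.3]
tcp_rot: [3.13, -0.001, -1.706]
contact_force: [-0.7, 1.8, 1.0]
opening: 0.272
```

arm_command([
  {"translation": [1.2, 0, 0], "twist": 0, "gripper": 0.1},
  {"translation": [2.4, 0, 0], "twist": 0, "gripper": 0.1},
  {"translation": [3.6, 0, 0], "twist": 0, "gripper": 0.1},
  {"translation": [4.8, 0, 0], "twist": 0, "gripper": 0.1},
  {"translation": [6, 0, 0], "twist": 0, "gripper": 0.1},
])

```text
clock: 9.4
eef_pos: [540.0, -28.9, 84.3]
tcp_rot: [3.13, -0.001, -1.706]
contact_force: [-0.3, 1.5, 1.5]
opening: 0.269
```

```bash
python3 - <<'E'
from h import *
delta(*P(37,-6),84,-1.702)
im=grab_frame("wrist"); cv2.imwrite("pics/d6.png",im)
E
```

```text
t=9.40 pos [540.  -28.9  84.3] yaw -1.706 -> cm [ 6.73 -0.31  0.03] twist -0.004 F [-0.3  1.5  1.5] open 0.27 q [-0.06  0.42  1.92  0.    0.81  1.65]
```

View pics/d6.png

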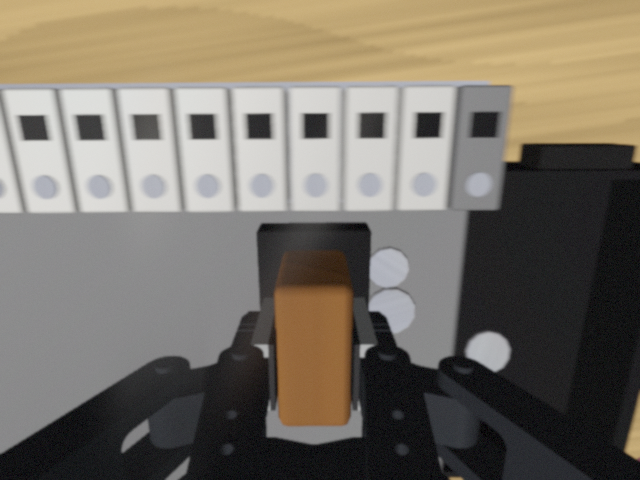

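arm_command([
  {"translation": [1.3, 0, 0], "twist": 0, "gripper": 0.1},
  {"translation": [2.6, 0, 0], "twist": 0, "gripper": 0.1},
  {"translation": [3.9, 0, -0.03], "twist": 0, "gripper": 0.1},
  {"translation": [5.2, 0, -0.05], "twist": 0, "gripper": 0.1},
  {"translation": [6.7, 0, -0.05], "twist": 0, "gripper": 0.1},
])

```text
clock: 9.87
eef_pos: [530.1, -98.0, 84.6]
tcp_rot: [3.129, -0.002, -1.706]
contact_force: [0.1, -0.5, -2.3]
opening: 0.269
```

arm_command([
  {"translation": [0.2, 0, 0], "twist": 0, "gripper": 0.1},
  {"translation": [0, 0, -2], "twist": 0, "gripper": 0.1},
  {"translation": [0, 0, -5], "twist": 0, "gripper": 0.1},
  {"translation": [0, 0, -8], "twist": 0, "gripper": 0.1},
  {"translation": [0, 0, -8], "twist": 0, "gripper": 0.1},
])

```text
clock: 10.28
eef_pos: [534.0, -98.8, 169.6]
tcp_rot: [3.136, -0.002, -1.706]
contact_force: [1.1, -0.2, -0.5]
opening: 0.268
```

```bash
python3 - <<'E'
from h import *
delta(*P(0,-100),160,-1.702)
im=grab_frame("wrist"); cv2.imwrite("pics/d7.png",im)
E
```

```text
t=10.28 pos [534.  -98.8 169.6] yaw -1.706 -> cm [9.14 3.69 1.  ] twist -0.004 F [ 1.1 -0.2 -0.5] open 0.27 q [-0.18  0.3   1.86 -0.    0.98  1.52]
```

View pics/d7.png

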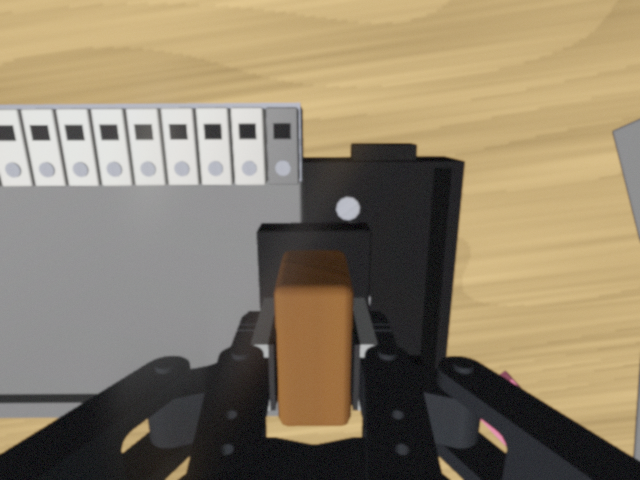

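```bash
python3 - <<'E'
from h import *
delta(525,-377.5,140,-1.269)
E
```

```text
t=10.33 pos [533.  -98.5 167.4] yaw -1.706 -> cm [27.74 -2.99  2.77] twist -0.437 F [ 0.3  0.4 -1. ] open 0.27 q [-0.18  0.3   1.87 -0.    0.98  1.52]
```

arm_command([
  {"translation": [4, -0.4, 0], "twist": -0.09, "gripper": 0.1},
  {"translation": [8, -0.8, 0], "twist": -0.18, "gripper": 0.1},
  {"translation": [12, -1.3, 0], "twist": -0.27, "gripper": 0.1},
  {"translation": [16, -1.7, 0], "twist": -0.36, "gripper": 0.1},
  {"translation": [20, -2.1, 0.5], "twist": -0.437, "gripper": 0.1},
])

```text
clock: 10.75
eef_pos: [526.1, -301.3, 161.8]
tcp_rot: [3.134, 0.002, -1.264]
contact_force: [0.7, -0.1, -1.1]
opening: 0.269
```

```bash
python3 - <<'E'
from h import *
delta(525,-377.5,140,-1.269)
im=grab_frame("top"); cv2.imwrite("pics/e1.png",im)
E
```

```text
t=10.75 pos [ 526.1 -301.3  161.8] yaw -1.264 -> cm [7.24 2.39 2.19] twist 0.005 F [ 0.7 -0.1 -1.1] open 0.27 q [-0.52  0.4   1.73 -0.01  1.02  0.75]
```

View pics/e1.png

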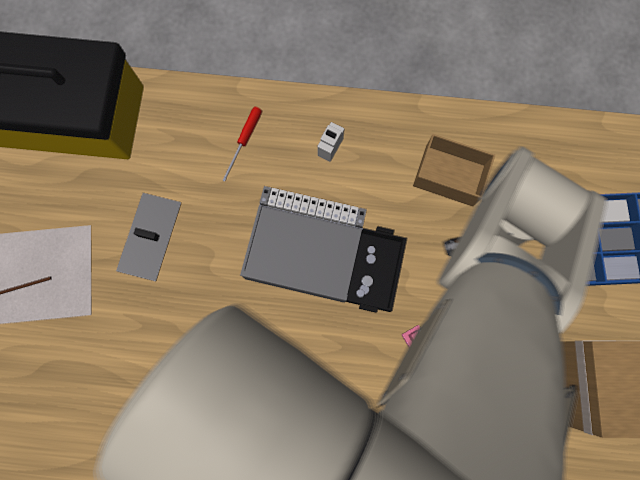

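The plate is clean, and five slugs lie in the tub around (362..371, 250..293). Next I'm returning the scraper to the mat.

arm_command([
  {"translation": [3.6, 1.2, 0.5], "twist": 0.005, "gripper": 0.1},
  {"translation": [7.2, 2.4, 1], "twist": 0.005, "gripper": 0.1},
  {"translation": [7.2, 2.4, 3], "twist": 0.005, "gripper": 0.1},
  {"translation": [7.2, 2.4, 5], "twist": 0.005, "gripper": 0.1},
  {"translation": [7.2, 2.4, 5], "twist": 0.005, "gripper": 0.1},
])

```text
clock: 11.22
eef_pos: [521.1, -382.7, 105.5]
tcp_rot: [3.128, 0.005, -1.266]
contact_force: [-1.2, 1.0, -0.6]
opening: 0.27
```

```bash
python3 - <<'E'
from h import *
delta(525,-377.5,40,-1.269)
np.save("w2.npy",camera_model("wrist")["pose"])
im=grab_frame("wrist"); cv2.imwrite("pics/e2.png",im)
E
```

```text
t=11.22 pos [ 521.1 -382.7  105.5] yaw -1.266 -> cm [-0.35 -0.62  6.55] twist 0.003 F [-1.2  1.  -0.6] open 0.27 q [-0.63  0.53  1.67 -0.01  0.96  0.64]
```

View pics/e2.png

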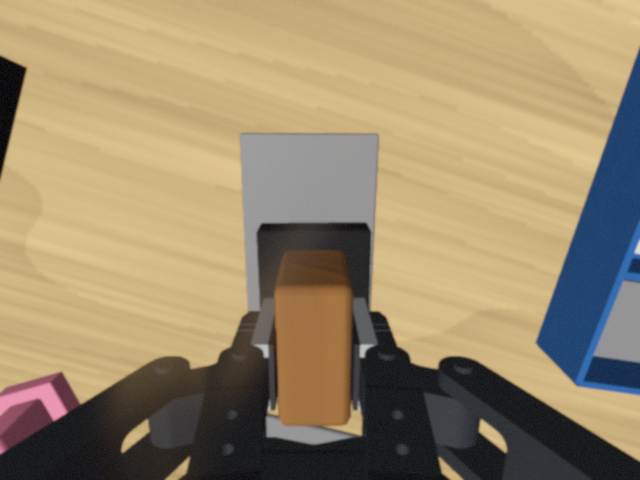

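```bash
python3 - <<'E'
from h import *
cm=camera_model("wrist"); cm["pose"]=np.load("w2.npy")
a,b=[ray(cm,*p,3)[:2] for p in [(241,133),(378,134)]]
d=(a-b)/np.linalg.norm(a-b); X=np.array([d[1],-d[0]])
print(a,b,np.linalg.norm(a-b),np.degrees(np.arctan2(X[1],X[0])),(a+b)/2-60*X)
delta(525,-377.5,40,-1.269)
E
```

```text
[ 571.06115643 -322.6475725 ] [ 594.008636   -397.48654353] 78.27808380512882 17.046834890354802 [ 525.17096951 -377.65625676]
t=11.27 pos [ 522.1 -382.7  107.6] yaw -1.265 -> cm [-0.38 -0.52  6.76] twist 0.004 F [-0.5 -0.3 -1.1] open 0.27 q [-0.63  0.52  1.67 -0.01  0.96  0.64]
```

arm_command([
  {"translation": [-0.3, -0.4, 1.5], "twist": 0.003, "gripper": 0.1},
  {"translation": [-0.3, -0.4, 3.5], "twist": 0.003, "gripper": 0.1},
  {"translation": [-0.3, -0.4, 5.5], "twist": 0.003, "gripper": 0.1},
  {"translation": [-0.3, -0.4, 6.5], "twist": 0.003, "gripper": 0.1},
  {"translation": [-0.3, -0.4, 7], "twist": 0.003, "gripper": 0.1},
])

```text
clock: 11.68
eef_pos: [523.6, -377.7, 36.5]
tcp_rot: [3.127, 0.005, -1.267]
contact_force: [0.7, -0.3, -0.9]
opening: 0.266
```

```bash
python3 - <<'E'
from h import *
delta(524,-378,27,-1.269)
E
```

```text
t=11.68 pos [ 523.6 -377.7   36.5] yaw -1.267 -> cm [ 0.05 -0.04  0.95] twist 0.002 F [ 0.7 -0.3 -0.9] open 0.27 q [-0.62  0.61  1.7  -0.01  0.84  0.65]
```

arm_command([
  {"translation": [0, 0, 0.3], "twist": 0, "gripper": 0.1},
  {"translation": [0, 0, 0.6], "twist": 0, "gripper": 0.1},
  {"translation": [0, 0, 0.8], "twist": 0, "gripper": 0.1},
  {"translation": [0, 0, 0.9], "twist": 0, "gripper": 0.1},
  {"translation": [0, 0, 0.95], "twist": 0, "gripper": 0.1},
])

```text
clock: 12.1
eef_pos: [523.7, -377.9, 27.6]
tcp_rot: [3.128, 0.005, -1.267]
contact_force: [0.1, 1.1, -1.0]
opening: 0.268
```

```bash
python3 - <<'E'
from h import *
delta(524,-378,27,-1.269)
E
```

```text
t=12.10 pos [ 523.7 -377.9   27.6] yaw -1.267 -> cm [ 0.02 -0.02  0.06] twist 0.002 F [ 0.1  1.1 -1. ] open 0.27 q [-0.62  0.63  1.71 -0.01  0.82  0.65]
```

arm_command([
  {"translation": [0, 0, 0.05], "twist": 0, "gripper": 0.1},
  {"translation": [0, 0, 0.08], "twist": 0, "gripper": 0.1},
  {"translation": [0, 0, 0.08], "twist": 0, "gripper": 0.1},
  {"translation": [0, 0, 0.08], "twist": 0, "gripper": 0.3},
  {"translation": [0, 0, 0.08], "twist": 0, "gripper": 0.6},
])

```text
clock: 12.52
eef_pos: [523.8, -378.0, 26.9]
tcp_rot: [3.128, 0.004, -1.267]
contact_force: [0.6, -0.3, 0.9]
opening: 0.427
```

arm_command([
  {"translation": [0, 0, 0], "twist": 0, "gripper": 1},
  {"translation": [0, 0, 0], "twist": 0, "gripper": 1},
  {"translation": [0, 0, 0], "twist": 0, "gripper": 1},
  {"translation": [0, 0, 0], "twist": 0, "gripper": 1},
  {"translation": [0, 0, 0], "twist": 0, "gripper": 1},
])

```text
clock: 12.93
eef_pos: [523.8, -378.0, 26.9]
tcp_rot: [3.128, 0.004, -1.267]
contact_force: [0.6, -0.2, -0.3]
opening: 0.998
```

```bash
python3 - <<'E'
from h import *
im=grab_frame("wrist"); cv2.imwrite("pics/e3.png",im)
E
```

```text
(no output)
```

View pics/e3.png

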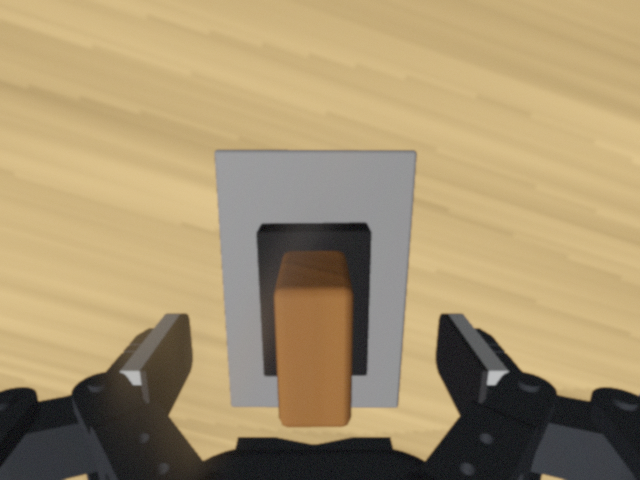

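The scraper stands centred on the mat and the jaws are clear. Next is the lid.

arm_command([
  {"translation": [0, 0, -3], "twist": 0, "gripper": 1},
  {"translation": [0, 0, -7], "twist": 0, "gripper": 1},
  {"translation": [0, 0, -11], "twist": 0, "gripper": 1},
  {"translation": [0, 0, -15], "twist": 0, "gripper": 1},
  {"translation": [0, 0, -17], "twist": 0, "gripper": 1},
])

```text
clock: 13.4
eef_pos: [527.8, -379.1, 202.2]
tcp_rot: [3.132, -0.0, -1.267]
contact_force: [0.9, -1.7, -0.1]
opening: 1.0
```

```bash
python3 - <<'E'
from h import *
delta(505,391,200,-0.14)
np.save("w3.npy",camera_model("wrist")["pose"])
im=grab_frame("wrist"); cv2.imwrite("pics/e4.png",im)
E
```

```text
t=13.40 pos [ 527.8 -379.1  202.2] yaw -1.267 -> cm [-7.417e+01 -2.084e+01 -1.000e-02] twist -1.127 F [ 0.9 -1.7 -0.1] open 1.00 q [-0.62  0.42  1.6  -0.01  1.13  0.65]
```

View pics/e4.png

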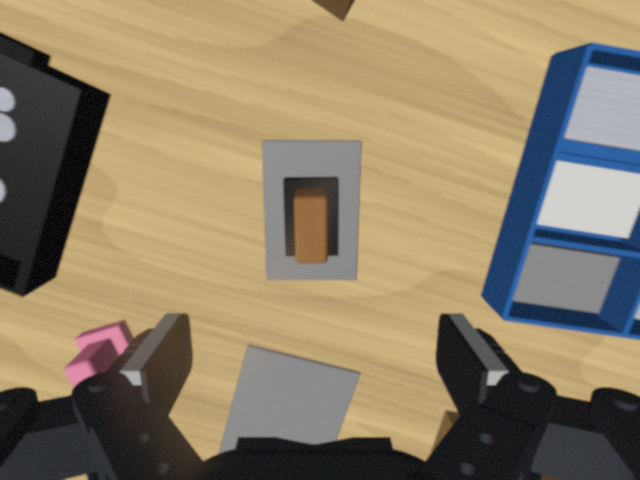

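arm_command([
  {"translation": [-3.9, -1.1, 0], "twist": -0.12, "gripper": 1},
  {"translation": [-7.8, -2.2, 0], "twist": -0.24, "gripper": 1},
  {"translation": [-11.7, -3.3, 0], "twist": -0.36, "gripper": 1},
  {"translation": [-15.6, -4.4, 0], "twist": -0.48, "gripper": 1},
  {"translation": [-19.5, -5.5, 0], "twist": -0.58, "gripper": 1},
])

```text
clock: 13.87
eef_pos: [522.6, -175.8, 203.6]
tcp_rot: [3.134, 0.001, -0.682]
contact_force: [1.0, 0.6, 0.9]
opening: 0.996
```

```bash
python3 - <<'E'
from h import *
delta(510,391,200,-0.14)
E
```

```text
t=13.87 pos [ 522.6 -175.8  203.6] yaw -0.682 -> cm [-36.69 -43.22   0.05] twist -0.542 F [1.  0.6 0.9] open 1.00 q [-0.32  0.27  1.82 -0.01  1.06  0.36]
```

arm_command([
  {"translation": [-2.6, -3, 0], "twist": -0.12, "gripper": 1},
  {"translation": [-5.2, -6.1, 0], "twist": -0.24, "gripper": 1},
  {"translation": [-7.8, -9.2, 0], "twist": -0.36, "gripper": 1},
  {"translation": [-10.4, -12.2, 0], "twist": -0.48, "gripper": 1},
  {"translation": [-13, -15.3, 0], "twist": -0.54, "gripper": 1},
])

```text
clock: 14.28
eef_pos: [517.4, 26.7, 202.4]
tcp_rot: [3.135, 0.005, -0.135]
contact_force: [1.5, 0.1, 0.7]
opening: 1.002
```

```bash
python3 - <<'E'
from h import *
delta(510,391,200,-0.14)
cm=camera_model("wrist");np.save("w4.npy",cm["pose"])
im=grab_frame("wrist"); cv2.imwrite("pics/e5.png",im)
E
```

```text
t=14.28 pos [517.4  26.7 202.4] yaw -0.135 -> cm [ -5.64 -36.     0.04] twist 0.005 F [1.5 0.1 0.7] open 1.00 q [ 0.05  0.22  1.89 -0.01  1.04  0.19]
```

View pics/e5.png

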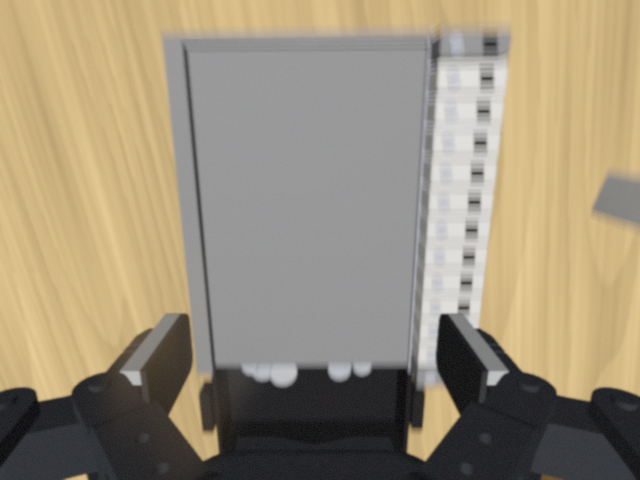

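The plate is confirmed clear of slugs. Grey showing at (620,195) was unexpected, so I'm checking the top view in case the lid was knocked.

```bash
python3 - <<'E'
from h import *
im=grab_frame("top"); cv2.imwrite("pics/e6.png",im)
E
```

```text
(no output)
```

View pics/e6.png

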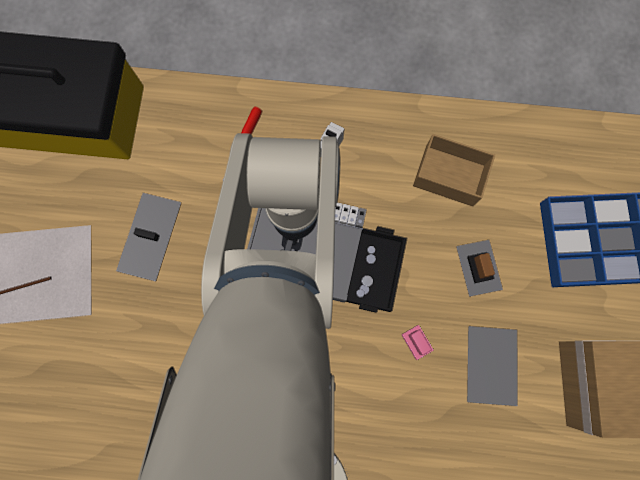

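The lid hasn't moved from (148,237). The grey sliver was the screwdriver shaft.

arm_command([
  {"translation": [-0.4, -4, 0], "twist": 0, "gripper": 1},
  {"translation": [-0.8, -8, 0], "twist": 0, "gripper": 1},
  {"translation": [-1.2, -12, 0], "twist": 0, "gripper": 1},
  {"translation": [-1.6, -16, 0], "twist": 0, "gripper": 1},
  {"translation": [-2, -20, 0], "twist": 0, "gripper": 1},
])

```text
clock: 14.8
eef_pos: [524.4, 232.1, 201.3]
tcp_rot: [3.137, 0.005, -0.136]
contact_force: [0.7, -0.5, -0.0]
opening: 1.003
```

arm_command([
  {"translation": [-0.4, -4, 0.5], "twist": 0, "gripper": 1},
  {"translation": [-0.8, -8, 1], "twist": 0, "gripper": 1},
  {"translation": [-1.2, -12, 2], "twist": 0, "gripper": 1},
  {"translation": [-1.6, -14, 3], "twist": 0, "gripper": 1},
  {"translation": [-1.6, -14, 4], "twist": 0, "gripper": 1},
])

```text
clock: 15.22
eef_pos: [527.3, 376.6, 159.8]
tcp_rot: [3.138, 0.005, -0.133]
contact_force: [-0.5, -0.6, 0.6]
opening: 1.002
```

arm_command([
  {"translation": [0, 0, 0], "twist": 0, "gripper": 1},
  {"translation": [0, 0, 0], "twist": 0, "gripper": 1},
  {"translation": [0, 0, 0], "twist": 0, "gripper": 1},
  {"translation": [0, 0, 0], "twist": 0, "gripper": 1},
  {"translation": [0, 0, 0], "twist": 0, "gripper": 1},
])

```text
clock: 15.63
eef_pos: [527.9, 375.7, 160.7]
tcp_rot: [3.139, 0.004, -0.135]
contact_force: [0.2, -0.3, 0.0]
opening: 0.998
```

```bash
python3 - <<'E'
from h import *
delta(519,391,120,-0.14)
cm=camera_model("wrist");np.save("w5.npy",cm["pose"])
im=grab_frame("wrist"); cv2.imwrite("pics/f1.png",im)
E
```

```text
t=15.63 pos [527.9 375.7 160.7] yaw -0.135 -> cm [-1.07 -1.4   4.07] twist 0.005 F [ 0.2 -0.3  0. ] open 1.00 q [0.62 0.46 1.64 0.   1.05 0.75]
```

View pics/f1.png

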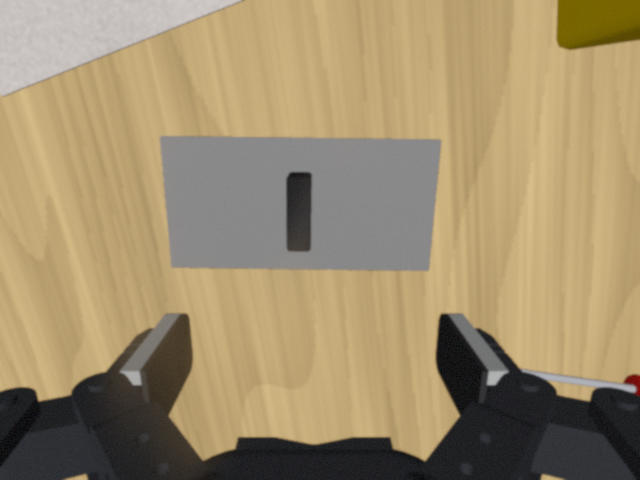

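```bash
python3 - <<'E'
from h import *
cm=camera_model("wrist"); cm["pose"]=np.load("w5.npy")
w=np.array([ray(cm,*p,10)[:2] for p in [(161,137),(441,140),(430,271),(171,268)]])
print(w.round(1),w.mean(0),[np.linalg.norm(w[i]-w[i-1]).round(1) for i in range(4)])
for a,b in((0,1),(3,2)): d=w[b]-w[a];print(np.arctan2(d[1],d[0]))
g=np.array([ray(cm,*p,40)[:2] for p in [(288,179),(311,179),(311,251),(288,251)]]);print(g.round(1),g.mean(0))
E
```

```text
[[432.1 452.4]
 [622.6 424.4]
 [609.7 329.7]
 [416.8 358.2]] [520.30540096 391.17218787] [np.float64(95.5), np.float64(192.5), np.float64(95.6), np.float64(194.9)]
-0.14566557998323257
-0.14638079825931993
[[516.7 415.7]
 [531.2 413.8]
 [524.7 366.4]
 [509.5 368.5]] [520.51948919 391.10659938]
```

```bash
python3 - <<'E'
from h import *
delta(520.4,391.1,17,-0.146)
E
```

```text
t=15.68 pos [527.8 375.9 160.6] yaw -0.135 -> cm [-0.88 -1.45 14.36] twist 0.011 F [0.1 0.2 0.4] open 1.01 q [0.62 0.46 1.64 0.   1.05 0.75]
```

arm_command([
  {"translation": [-0.9, -1.4, 3], "twist": 0.011, "gripper": 1},
  {"translation": [-0.9, -1.4, 6], "twist": 0.011, "gripper": 1},
  {"translation": [-0.9, -1.4, 8], "twist": 0.011, "gripper": 1},
  {"translation": [-0.9, -1.4, 9.5], "twist": 0.011, "gripper": 1},
  {"translation": [-0.9, -1.4, 10], "twist": 0.011, "gripper": 1},
])

```text
clock: 16.1
eef_pos: [519.3, 389.5, 58.4]
tcp_rot: [3.136, 0.006, -0.146]
contact_force: [-0.2, -0.7, -0.4]
opening: 1.0
```

```bash
python3 - <<'E'
from h import *
delta(520.4,391.1,17,-0.146)
E
```

```text
t=16.10 pos [519.3 389.5  58.4] yaw -0.146 -> cm [ 0.11 -0.19  4.14] twist -0.000 F [-0.2 -0.7 -0.4] open 1.00 q [0.64 0.59 1.69 0.   0.87 0.79]
```

arm_command([
  {"translation": [0, -0.1, 1.3], "twist": 0, "gripper": 1},
  {"translation": [0, -0.15, 2.6], "twist": 0, "gripper": 1},
  {"translation": [0.05, -0.15, 3.6], "twist": 0, "gripper": 1},
  {"translation": [0.05, -0.15, 4.1], "twist": 0, "gripper": 1},
  {"translation": [0.05, -0.15, 4.1], "twist": 0, "gripper": 1},
])

```text
clock: 16.52
eef_pos: [519.2, 390.3, 16.2]
tcp_rot: [3.135, 0.008, -0.146]
contact_force: [0.1, -0.1, -0.1]
opening: 1.0
```

```bash
python3 - <<'E'
from h import *
delta(520.4,391.1,17,-0.146)
im=grab_frame("wrist"); cv2.imwrite("pics/f2.png",im)
E
```

```text
t=16.52 pos [519.2 390.3  16.2] yaw -0.146 -> cm [ 0.11 -0.1  -0.09] twist -0.000 F [ 0.1 -0.1 -0.1] open 1.00 q [0.64 0.65 1.7  0.   0.8  0.79]
```

View pics/f2.png

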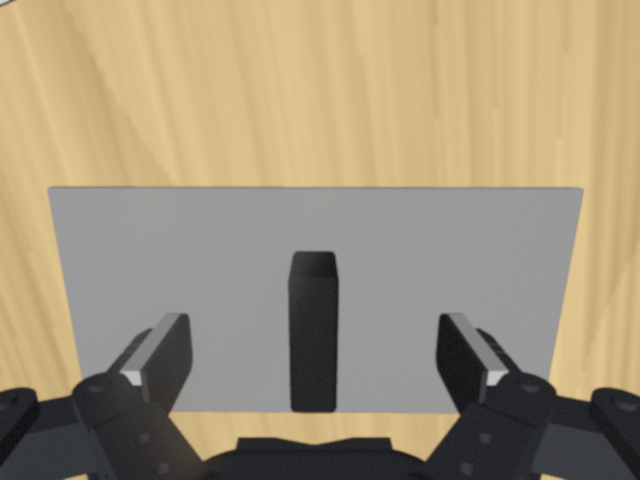

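arm_command([
  {"translation": [0.1, -0.05, -0.1], "twist": 0, "gripper": 0.1},
  {"translation": [0.1, -0.05, -0.1], "twist": 0, "gripper": 0.05},
  {"translation": [0.1, -0.05, -0.1], "twist": 0, "gripper": 0.05},
  {"translation": [0.1, -0.05, -0.1], "twist": 0, "gripper": 0.05},
  {"translation": [0.1, -0.05, -0.1], "twist": 0, "gripper": 0.05},
], squeeze=80)

```text
clock: 16.98
eef_pos: [520.8, 391.0, 18.4]
tcp_rot: [3.136, 0.007, -0.146]
contact_force: [-0.2, -0.3, 0.6]
opening: 0.3
```

arm_command([
  {"translation": [0, 0, 0], "twist": 0, "gripper": 0.05},
  {"translation": [0, 0, 0], "twist": 0, "gripper": 0.05},
  {"translation": [0, 0, 0], "twist": 0, "gripper": 0.05},
  {"translation": [0, 0, -1], "twist": 0, "gripper": 0.05},
  {"translation": [0, 0, -2], "twist": 0, "gripper": 0.05},
])

```text
clock: 17.4
eef_pos: [520.4, 390.7, 38.4]
tcp_rot: [3.135, 0.008, -0.146]
contact_force: [0.9, 0.2, -1.0]
opening: 0.172
```

```bash
python3 - <<'E'
from h import *
delta(520.4,391.1,150,-0.146)
im=grab_frame("wrist"); cv2.imwrite("pics/f3.png",im)
E
```

```text
t=17.40 pos [520.4 390.7  38.4] yaw -0.146 -> cm [ -0.09   0.03 -11.16] twist -0.000 F [ 0.9  0.2 -1. ] open 0.17 q [0.64 0.62 1.69 0.   0.84 0.79]
```

View pics/f3.png

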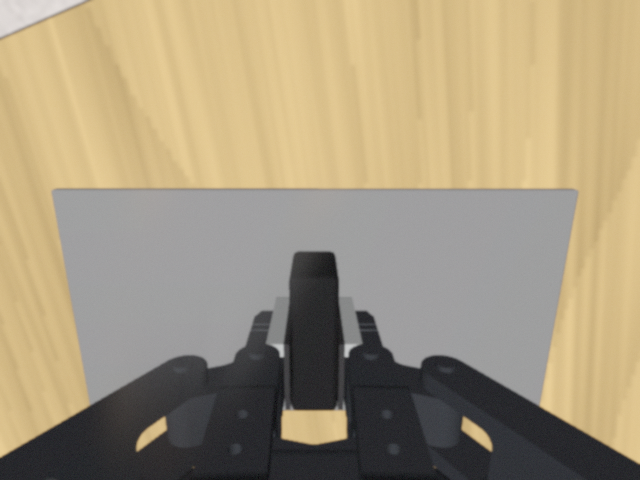

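arm_command([
  {"translation": [0, 0, -3], "twist": 0, "gripper": 0.05},
  {"translation": [0, 0, -6], "twist": 0, "gripper": 0.05},
  {"translation": [0, 0, -9], "twist": 0, "gripper": 0.05},
  {"translation": [0, 0, -12], "twist": 0, "gripper": 0.05},
  {"translation": [0, 0, -14], "twist": 0, "gripper": 0.05},
])

```text
clock: 17.87
eef_pos: [523.4, 392.8, 184.8]
tcp_rot: [3.14, 0.002, -0.146]
contact_force: [0.9, 0.0, -1.5]
opening: 0.167
```

```bash
python3 - <<'E'
from h import *
delta(*P(0,-205),178,-0.131)
s=sense();R=rot(s);cm=camera_model("wrist")
im=grab_frame("wrist"); cv2.imwrite("pics/f4.png",im)
for p in [(54,189),(577,189)]:
    print((R.T@(ray(cm,*p,s["eef_pos"][2]-8.5)-s["eef_pos"])).round(1))
E
```

```text
t=17.87 pos [523.4 392.8 184.8] yaw -0.146 -> cm [ 4.77 68.16  0.76] twist -0.015 F [ 0.9  0.  -1.5] open 0.17 q [0.64 0.44 1.61 0.   1.09 0.79]
[-95.2 -48.8   8.7]
[ 96.9 -48.8   8.2]
```

View pics/f4.png

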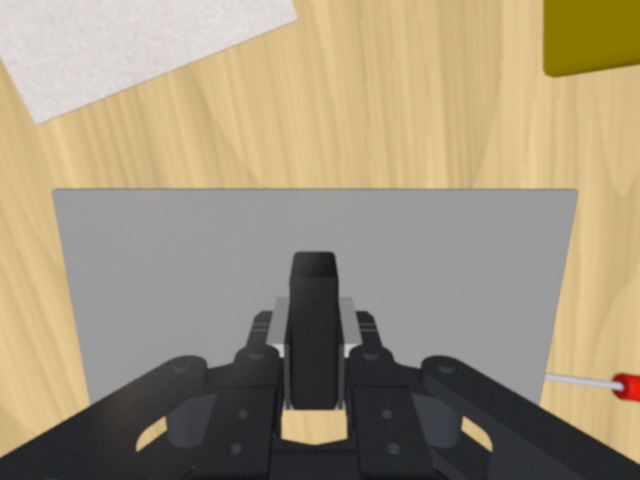

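arm_command([
  {"translation": [0.3, 4, 0], "twist": 0, "gripper": 0.05},
  {"translation": [0.6, 8, 0], "twist": 0, "gripper": 0.05},
  {"translation": [0.9, 12, 0], "twist": 0, "gripper": 0.05},
  {"translation": [1.2, 16, 0], "twist": -0.01, "gripper": 0.05},
  {"translation": [1.5, 20, 0], "twist": -0.015, "gripper": 0.05},
])

```text
clock: 18.33
eef_pos: [510.1, 192.2, 188.4]
tcp_rot: [-3.139, -0.002, -0.13]
contact_force: [-0.3, -0.6, -1.0]
opening: 0.166
```

arm_command([
  {"translation": [0.3, 4, 0], "twist": 0, "gripper": 0.05},
  {"translation": [0.6, 8, 0], "twist": 0, "gripper": 0.05},
  {"translation": [0.9, 12, 0], "twist": 0, "gripper": 0.05},
  {"translation": [1.2, 16, 0], "twist": 0, "gripper": 0.05},
  {"translation": [1.5, 20, 0], "twist": 0, "gripper": 0.05},
])

```text
clock: 18.75
eef_pos: [498.6, -9.8, 188.6]
tcp_rot: [-3.139, -0.003, -0.13]
contact_force: [1.0, 0.1, -0.9]
opening: 0.17
```

arm_command([
  {"translation": [0.3, 4, 0], "twist": 0, "gripper": 0.05},
  {"translation": [0.6, 8, 0], "twist": 0, "gripper": 0.05},
  {"translation": [0.9, 12, 0], "twist": 0, "gripper": 0.05},
  {"translation": [1.2, 16, 0], "twist": 0, "gripper": 0.05},
  {"translation": [1.5, 20, 0], "twist": 0, "gripper": 0.05},
])

```text
clock: 19.17
eef_pos: [487.2, -212.2, 188.7]
tcp_rot: [-3.139, -0.004, -0.13]
contact_force: [1.1, -0.1, -0.1]
opening: 0.17
```

```bash
python3 - <<'E'
from h import *
delta(*P(0,-205),178,-0.131)
E
```

```text
t=19.17 pos [ 487.2 -212.2  188.7] yaw -0.130 -> cm [-0.58  7.78  1.05] twist 0.001 F [ 1.1 -0.1 -0.1] open 0.17 q [-0.42  0.25  1.88  0.    1.01 -0.29]
```

arm_command([
  {"translation": [0, 3, 0], "twist": 0, "gripper": 0.05},
  {"translation": [-0.3, 6, 0], "twist": 0, "gripper": 0.05},
  {"translation": [-0.6, 8, 0], "twist": 0, "gripper": 0.05},
  {"translation": [-0.6, 9, 0], "twist": 0, "gripper": 0.05},
  {"translation": [-0.6, 9, 0], "twist": 0, "gripper": 0.05},
])

```text
clock: 19.58
eef_pos: [469.3, -302.4, 188.7]
tcp_rot: [-3.14, -0.005, -0.132]
contact_force: [0.1, 0.4, -1.1]
opening: 0.169
```

arm_command([
  {"translation": [0, 0, 0], "twist": 0, "gripper": 0.05},
  {"translation": [0, 0, 0], "twist": 0, "gripper": 0.05},
  {"translation": [0, 0, 0], "twist": 0, "gripper": 0.05},
  {"translation": [0, 0, 0], "twist": 0, "gripper": 0.05},
  {"translation": [0, 0, 0], "twist": 0, "gripper": 0.05},
])

```text
clock: 20.0
eef_pos: [469.6, -301.5, 188.8]
tcp_rot: [-3.14, -0.005, -0.131]
contact_force: [0.4, 0.3, -0.0]
opening: 0.166
```

```bash
python3 - <<'E'
from h import *
delta(*P(0,-205),178,-0.131)
cm=camera_model("wrist");np.save("w6.npy",cm["pose"])
im=grab_frame("wrist"); cv2.imwrite("pics/f5.png",im)
E
```

```text
t=20.00 pos [ 469.6 -301.5  188.8] yaw -0.131 -> cm [ 0.   -1.31  1.08] twist -0.000 F [ 0.4  0.3 -0. ] open 0.17 q [-0.58  0.29  1.82  0.    1.02 -0.45]
```

View pics/f5.png

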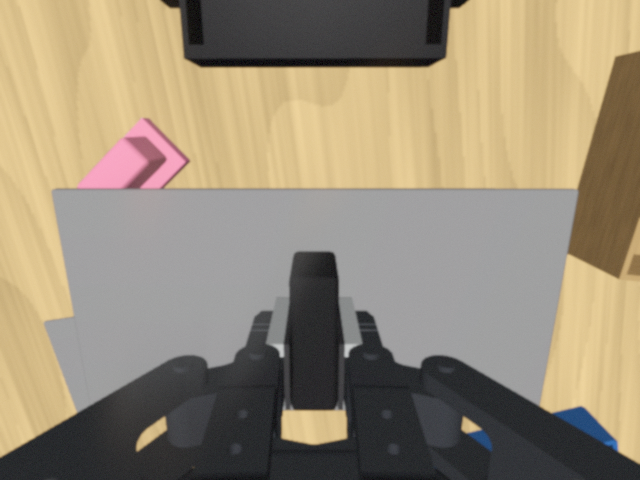

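arm_command([
  {"translation": [0, -2, 0], "twist": 0, "gripper": 0.05},
  {"translation": [0, -4, 0], "twist": 0, "gripper": 0.05},
  {"translation": [0, -6, 0], "twist": 0, "gripper": 0.05},
  {"translation": [0, -7, 0], "twist": 0, "gripper": 0.05},
  {"translation": [0, -7, 0], "twist": 0, "gripper": 0.05},
])

```text
clock: 20.47
eef_pos: [478.9, -230.5, 189.0]
tcp_rot: [-3.139, -0.004, -0.129]
contact_force: [0.3, 0.1, -0.3]
opening: 0.162
```

arm_command([
  {"translation": [0, 0, 0], "twist": 0, "gripper": 0.05},
  {"translation": [0, 0, 0], "twist": 0, "gripper": 0.05},
  {"translation": [0, 0, 0], "twist": 0, "gripper": 0.05},
  {"translation": [0, 0, 0], "twist": 0, "gripper": 0.05},
  {"translation": [0, 0, 0], "twist": 0, "gripper": 0.05},
])

```text
clock: 20.88
eef_pos: [478.8, -231.0, 188.9]
tcp_rot: [-3.14, -0.004, -0.13]
contact_force: [0.6, 0.4, -1.1]
opening: 0.168
```

```bash
python3 - <<'E'
from h import *
delta(*P(0,-53),178,-0.131)
cm=camera_model("wrist");np.save("w6.npy",cm["pose"])
im=grab_frame("wrist"); cv2.imwrite("pics/f6.png",im)
cv2.imwrite("pics/f6z.png",cv2.resize(cv2.convertScaleAbs(im[0:195,170:470],alpha=2.0),None,fx=2.6,fy=2.6,interpolation=cv2.INTER_CUBIC))
E
```

```text
t=20.88 pos [ 478.8 -231.   188.9] yaw -0.130 -> cm [ 0.02 -9.4   1.11] twist 0.001 F [ 0.6  0.4 -1.1] open 0.17 q [-0.45  0.25  1.88  0.    1.01 -0.33]
```

View pics/f6z.png

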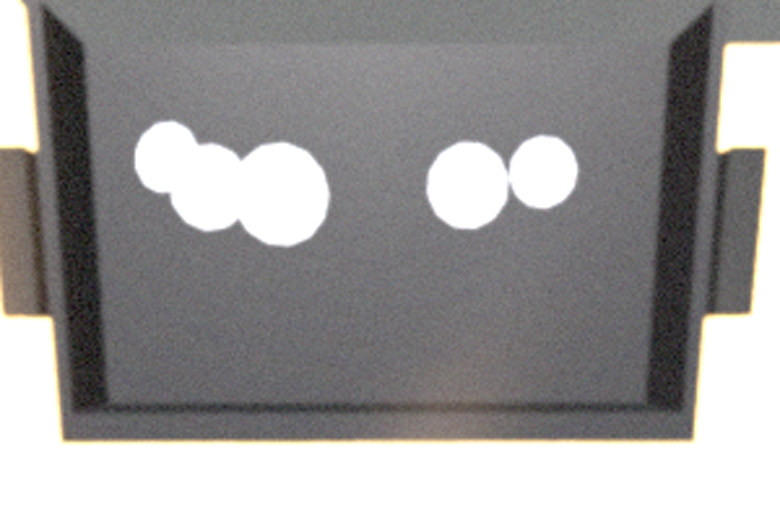

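```bash
python3 - <<'E'
from h import *
cm=camera_model("wrist"); cm["pose"]=np.load("w6.npy")
def r(u,v,z):
    w=ray(cm,170+(u+.5)/2.6-.5,(v+.5)/2.6-.5,z)[:2]; c,s=np.cos(PY),np.sin(PY)
    return w.round(1),round(w[0]*c+w[1]*s-505,1),round(-w[0]*s+w[1]*c+19.5,1)
for n,p,z in [("fo l",(64,439),44),("fo r",(694,438),44),("fi l",(73,411),44),("fi r",(685,410),44),("in ltop",(42,5),44),("in rtop",(714,5),44),("edge l (40?)",(100,44),60),("catch l",(0,148),50),("catch l",(2,314),50),("catch r",(765,148),50),("catch r",(751,314),50)]: print(n,*r(*p,z))
E
```

```text
fo l [ 404.  -177.9] -81.3 -104.2
fo r [ 569.3 -199.5] 85.5 -104.0
fi l [ 407.8 -171.1] -78.3 -96.9
fi r [ 567.3 -191.9] 82.5 -96.7
in ltop [420.1 -77.1] -78.4 -2.1
in rtop [579.  -97.8] 81.8 -1.9
edge l (40?) [435.2 -91.2] -61.6 -14.1
catch l [ 404.9 -107.6] -89.5 -34.4
catch l [ 396.8 -145.2] -92.6 -72.6
catch r [ 588.  -131.5] 95.1 -34.2
catch r [ 583.3 -169.7] 95.5 -72.6
```

```bash
python3 - <<'E'
from h import *
delta(*P(1,-53.2),110,-0.131)
E
```

```text
t=20.93 pos [ 478.8 -231.   188.9] yaw -0.130 -> cm [ 0.1  -9.36  7.91] twist 0.001 F [-0.4 -0.8 -1.3] open 0.17 q [-0.45  0.25  1.88  0.    1.01 -0.33]
```

arm_command([
  {"translation": [0.1, -3.5, 0.5], "twist": 0, "gripper": 0.05},
  {"translation": [0.1, -7, 1], "twist": 0, "gripper": 0.05},
  {"translation": [0.1, -9.4, 3], "twist": 0, "gripper": 0.05},
  {"translation": [0.1, -9.4, 6], "twist": 0, "gripper": 0.05},
  {"translation": [0.1, -9.4, 7.9], "twist": 0, "gripper": 0.05},
])

```text
clock: 21.35
eef_pos: [491.9, -136.5, 108.6]
tcp_rot: [-3.139, -0.004, -0.128]
contact_force: [1.4, 0.1, -1.0]
opening: 0.172
```

arm_command([
  {"translation": [0, 0, 0], "twist": 0, "gripper": 0.05},
  {"translation": [0, 0, 0], "twist": 0, "gripper": 0.05},
  {"translation": [0, 0, 0], "twist": 0, "gripper": 0.05},
  {"translation": [0, 0, 0], "twist": 0, "gripper": 0.05},
  {"translation": [0, 0, 0], "twist": 0, "gripper": 0.05},
])

```text
clock: 21.77
eef_pos: [492.9, -137.1, 109.9]
tcp_rot: [-3.14, -0.006, -0.128]
contact_force: [-0.6, -0.8, -0.4]
opening: 0.167
```

```bash
python3 - <<'E'
from h import *
delta(*P(1,-53.2),70,-0.131)
cm=camera_model("wrist");np.save("w7.npy",cm["pose"])
im=grab_frame("wrist"); cv2.imwrite("pics/f7.png",im)
cv2.imwrite("pics/f7s.png",cv2.resize(grab_frame("side")[170:270,250:400],None,fx=5,fy=5,interpolation=cv2.INTER_CUBIC))
E
```

```text
t=21.77 pos [ 492.9 -137.1  109.9] yaw -0.128 -> cm [-0.08  0.12  3.99] twist 0.003 F [-0.6 -0.8 -0.4] open 0.17 q [-0.28  0.33  1.98  0.    0.82 -0.15]
```

View pics/f7.png

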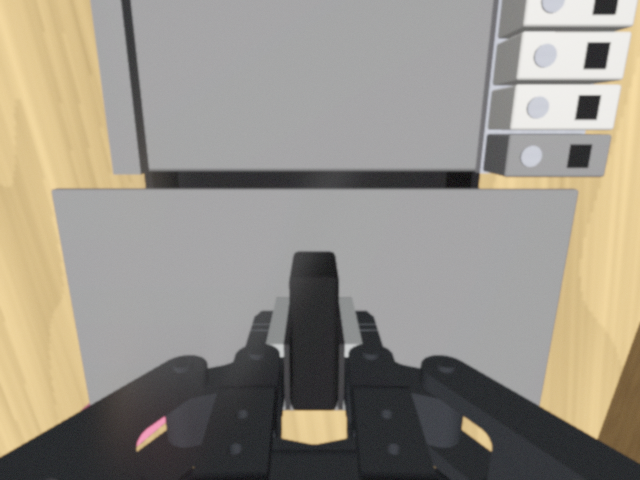

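View pics/f7s.png

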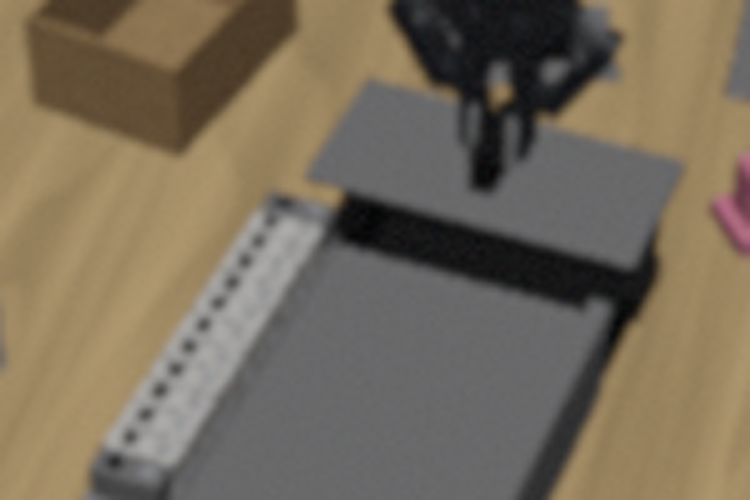

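arm_command([
  {"translation": [-0.1, 0.1, 1], "twist": 0.003, "gripper": 0.05},
  {"translation": [-0.1, 0.1, 2], "twist": 0.003, "gripper": 0.05},
  {"translation": [-0.1, 0.1, 3], "twist": 0.003, "gripper": 0.05},
  {"translation": [-0.1, 0.1, 3.6], "twist": 0.003, "gripper": 0.05},
  {"translation": [-0.1, 0.1, 4], "twist": 0.003, "gripper": 0.05},
])

```text
clock: 22.28
eef_pos: [490.8, -137.4, 68.0]
tcp_rot: [-3.139, -0.003, -0.131]
contact_force: [-0.2, 0.7, -1.4]
opening: 0.169
```

arm_command([
  {"translation": [0, 0, 0], "twist": 0, "gripper": 0.05},
  {"translation": [0, 0, 0.1], "twist": 0, "gripper": 0.05},
  {"translation": [0, 0, 0.2], "twist": 0, "gripper": 0.05},
  {"translation": [0, 0, 0.3], "twist": 0, "gripper": 0.05},
  {"translation": [0, 0, 0.4], "twist": 0, "gripper": 0.05},
])

```text
clock: 22.7
eef_pos: [491.0, -137.5, 64.2]
tcp_rot: [-3.139, -0.004, -0.131]
contact_force: [-0.0, 0.4, -1.2]
opening: 0.171
```

```bash
python3 - <<'E'
from h import *
delta(*P(1,-53.2),70,-0.131)
im=grab_frame("wrist"); cv2.imwrite("pics/f8.png",im)
E
```

```text
t=22.70 pos [ 491.  -137.5   64.2] yaw -0.131 -> cm [ 0.12  0.05 -0.58] twist -0.000 F [-0.   0.4 -1.2] open 0.17 q [-0.28  0.41  2.01  0.    0.72 -0.15]
```

View pics/f8.png

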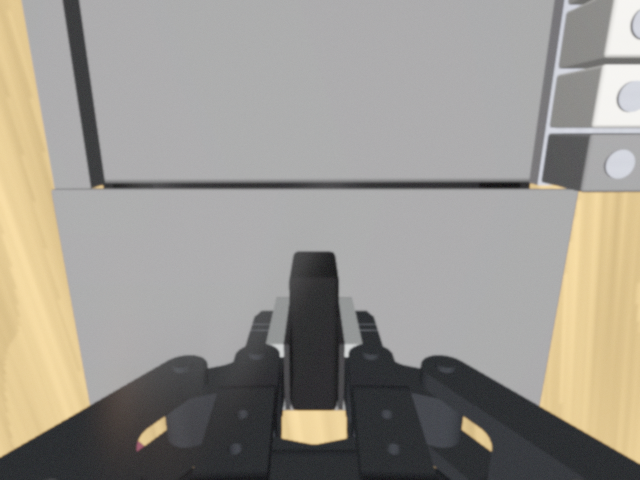

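arm_command([
  {"translation": [0.1, 0.05, 0], "twist": 0, "gripper": 0.05},
  {"translation": [0.1, 0.05, 0.05], "twist": 0, "gripper": 0.05},
  {"translation": [0.1, 0.05, 0.1], "twist": 0, "gripper": 0.05},
  {"translation": [0.1, 0.05, 0.15], "twist": 0, "gripper": 0.05},
  {"translation": [0.1, 0.05, 0.2], "twist": 0, "gripper": 0.05},
])

```text
clock: 23.17
eef_pos: [492.1, -138.2, 62.2]
tcp_rot: [-3.139, -0.004, -0.131]
contact_force: [0.4, -0.0, 3.7]
opening: 0.168
```

arm_command([
  {"translation": [0, 0, 0.05], "twist": 0, "gripper": 0.05},
  {"translation": [0, 0, 0.1], "twist": 0, "gripper": 0.05},
  {"translation": [0, 0, 0.15], "twist": 0, "gripper": 0.05},
  {"translation": [0, 0, 0.2], "twist": 0, "gripper": 0.05},
  {"translation": [0, 0, 0.25], "twist": 0, "gripper": 0.05},
])

```text
clock: 23.58
eef_pos: [492.1, -138.2, 60.0]
tcp_rot: [-3.139, -0.004, -0.131]
contact_force: [-2.2, 0.8, 8.9]
opening: 0.167
```

arm_command([
  {"translation": [0, 0, 0.05], "twist": 0, "gripper": 0.05},
  {"translation": [0, 0, 0.1], "twist": 0, "gripper": 0.05},
  {"translation": [0, 0, 0.15], "twist": 0, "gripper": 0.05},
  {"translation": [0, 0, 0.2], "twist": 0, "gripper": 0.05},
  {"translation": [0, 0, 0.25], "twist": 0, "gripper": 0.05},
])

```text
clock: 24.0
eef_pos: [492.0, -138.1, 57.9]
tcp_rot: [-3.139, -0.004, -0.131]
contact_force: [-1.2, 0.6, 8.7]
opening: 0.165
```

arm_command([
  {"translation": [0, 0, 0.05], "twist": 0, "gripper": 0.05},
  {"translation": [0, 0, 0.1], "twist": 0, "gripper": 0.05},
  {"translation": [0, 0, 0.15], "twist": 0, "gripper": 0.05},
  {"translation": [0, 0, 0.15], "twist": 0, "gripper": 0.05},
  {"translation": [0, 0, 0.15], "twist": 0, "gripper": 0.05},
])

```text
clock: 24.42
eef_pos: [492.2, -138.1, 56.9]
tcp_rot: [-3.139, -0.005, -0.131]
contact_force: [-2.0, 1.2, 9.2]
opening: 0.169
```

arm_command([
  {"translation": [0, 0, 0.05], "twist": 0, "gripper": 0.05},
  {"translation": [0, 0, 0.1], "twist": 0, "gripper": 0.05},
  {"translation": [0, 0, 0.15], "twist": 0, "gripper": 0.05},
  {"translation": [0, 0, 0.2], "twist": 0, "gripper": 0.05},
  {"translation": [0, 0, 0.2], "twist": 0, "gripper": 0.05},
])

```text
clock: 24.83
eef_pos: [492.2, -138.0, 56.6]
tcp_rot: [-3.139, -0.005, -0.131]
contact_force: [-7.2, 2.9, 28.9]
opening: 0.165
```

```bash
python3 - <<'E'
from h import *
s=sense();print(s["eef_pos"],s["contact_force"],s["wrist_torque"])
im=grab_frame("wrist"); cv2.imwrite("pics/f9.png",im)
cv2.imwrite("pics/f9s.png",cv2.resize(grab_frame("side")[170:270,250:400],None,fx=5,fy=5,interpolation=cv2.INTER_CUBIC))
E
```

```text
[ 492.19143912 -138.04184556   56.56247835] [-7.21184974  2.86709202 28.85215339] [ 0.22898317  1.73986807 -0.01256769]
```

View pics/f9s.png

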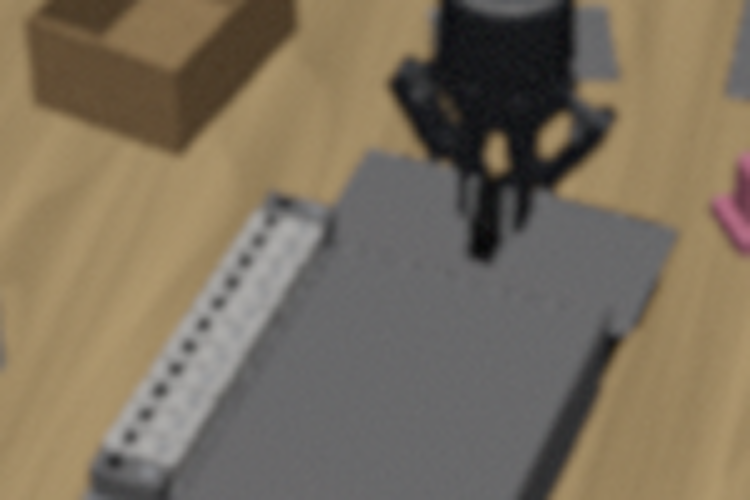

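View pics/f9.png

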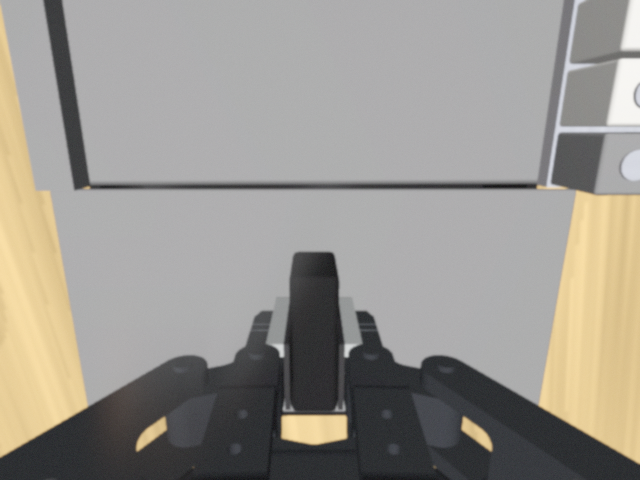

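The stop was firm at TCP z 56.6, where I expected seating. I'm releasing the lid and will press each end separately.

arm_command([
  {"translation": [0, 0, -0.05], "twist": 0, "gripper": 0.05},
  {"translation": [0, 0, -0.05], "twist": 0, "gripper": 0.5},
  {"translation": [0, 0, -0.05], "twist": 0, "gripper": 0.7},
  {"translation": [0, 0, -0.05], "twist": 0, "gripper": 0.7},
  {"translation": [0, 0, -0.05], "twist": 0, "gripper": 0.7},
])

```text
clock: 25.35
eef_pos: [492.1, -138.0, 56.8]
tcp_rot: [-3.139, -0.004, -0.131]
contact_force: [-0.1, -0.1, -0.7]
opening: 0.698
```

arm_command([
  {"translation": [0, 0, -0.1], "twist": 0, "gripper": 0.7},
  {"translation": [0, 0, -1], "twist": 0, "gripper": 0.7},
  {"translation": [0, 0, -3], "twist": 0, "gripper": 0.7},
  {"translation": [0, 0, -6], "twist": 0, "gripper": 0.7},
  {"translation": [0, 0, -8], "twist": 0, "gripper": 0.7},
])

```text
clock: 25.77
eef_pos: [492.1, -138.3, 139.0]
tcp_rot: [-3.139, -0.005, -0.131]
contact_force: [1.0, -0.5, 0.3]
opening: 0.701
```

arm_command([
  {"translation": [0, 0, 0], "twist": 0, "gripper": 0.3},
  {"translation": [0, 0, 0], "twist": 0, "gripper": 0},
  {"translation": [0, 0, 0], "twist": 0, "gripper": 0},
  {"translation": [0, 0, 0], "twist": 0, "gripper": 0},
  {"translation": [0, 0, 0], "twist": 0, "gripper": 0},
])

```text
clock: 26.18
eef_pos: [491.3, -138.0, 137.9]
tcp_rot: [-3.139, -0.003, -0.131]
contact_force: [-1.4, -0.5, -0.1]
opening: 0.008
```

```bash
python3 - <<'E'
from h import *
delta(*P(85,-53),60,-0.131)
delta(*P(-83,-53),60,-0.131)
cm=camera_model("wrist");np.save("w8.npy",cm["pose"])
im=grab_frame("wrist"); cv2.imwrite("pics/g1.png",im)
E
```

```text
t=26.18 pos [ 491.3 -138.   137.9] yaw -0.131 -> cm [ 8.47 -0.    7.81] twist -0.000 F [-1.4 -0.5 -0.1] open 0.01 q [-0.28  0.29  1.96  0.    0.88 -0.15]
t=26.18 pos [ 491.3 -138.   137.9] yaw -0.131 -> cm [-8.33  0.    7.76] twist -0.000 F [-1.4 -0.5 -0.1] open 0.01 q [-0.28  0.29  1.96  0.    0.88 -0.15]
```

View pics/g1.png

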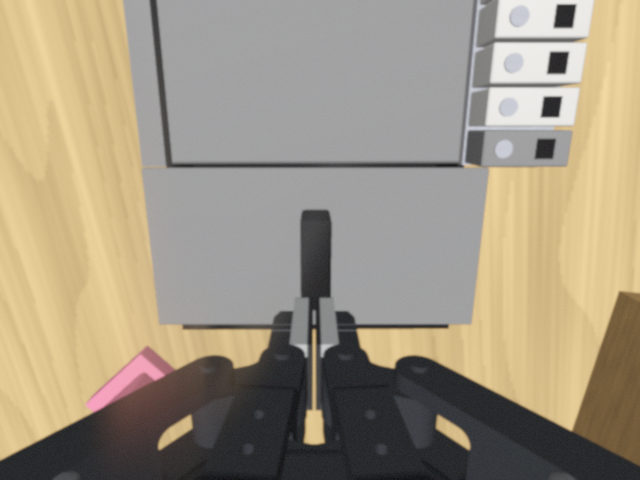

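arm_command([
  {"translation": [3.5, 0, 0], "twist": 0, "gripper": 0},
  {"translation": [7, 0, 1], "twist": 0, "gripper": 0},
  {"translation": [8.5, 0, 3.5], "twist": 0, "gripper": 0},
  {"translation": [8.5, 0, 6.5], "twist": 0, "gripper": 0},
  {"translation": [8.5, 0, 7.9], "twist": 0, "gripper": 0},
])

```text
clock: 26.65
eef_pos: [575.0, -148.6, 55.3]
tcp_rot: [-3.139, 0.001, -0.131]
contact_force: [-1.9, 1.1, 0.5]
opening: 0.003
```

arm_command([
  {"translation": [0, 0, 0], "twist": 0, "gripper": 0},
  {"translation": [0, 0, 0.3], "twist": 0, "gripper": 0},
  {"translation": [0, 0, 0.5], "twist": 0, "gripper": 0},
  {"translation": [0, 0, 0.7], "twist": 0, "gripper": 0},
  {"translation": [0, 0, 0.8], "twist": 0, "gripper": 0},
])

```text
clock: 27.07
eef_pos: [575.6, -148.7, 48.2]
tcp_rot: [-3.139, -0.001, -0.131]
contact_force: [0.2, 0.1, 0.6]
opening: -0.0
```

```bash
python3 - <<'E'
from h import *
delta(*P(85,-53),48,-0.131)
E
```

```text
t=27.07 pos [ 575.6 -148.7   48.2] yaw -0.131 -> cm [-0.01  0.02  0.02] twist 0.000 F [0.2 0.1 0.6] open -0.00 q [-0.26  0.53  1.83  0.    0.78 -0.13]
```

arm_command([
  {"translation": [0, 0, 0.03], "twist": 0, "gripper": 0},
  {"translation": [0, 0, 0.06], "twist": 0, "gripper": 0},
  {"translation": [0, 0, 0.09], "twist": 0, "gripper": 0},
  {"translation": [0, 0, 0.12], "twist": 0, "gripper": 0},
  {"translation": [0, 0, 0.12], "twist": 0, "gripper": 0},
])

```text
clock: 27.48
eef_pos: [576.1, -148.9, 48.1]
tcp_rot: [-3.139, -0.002, -0.131]
contact_force: [-1.8, 0.6, 7.9]
opening: -0.001
```

arm_command([
  {"translation": [0, 0, 0.08], "twist": 0, "gripper": 0},
  {"translation": [0, 0, 0.14], "twist": 0, "gripper": 0},
  {"translation": [0, 0, 0.2], "twist": 0, "gripper": 0},
  {"translation": [0, 0, 0.25], "twist": 0, "gripper": 0},
  {"translation": [0, 0, 0.25], "twist": 0, "gripper": 0},
])

```text
clock: 27.9
eef_pos: [576.1, -148.9, 47.9]
tcp_rot: [-3.139, -0.002, -0.131]
contact_force: [-8.4, 2.4, 24.2]
opening: -0.002
```

The far end is hard home: 24 N at z 47.9, against 48 expected. Now the near end.

arm_command([
  {"translation": [0, 0, -2], "twist": 0, "gripper": 0},
  {"translation": [0, 0, -4.5], "twist": 0, "gripper": 0},
  {"translation": [-3.5, 0, -5.5], "twist": 0, "gripper": 0},
  {"translation": [-7, 0, -5.5], "twist": 0, "gripper": 0},
  {"translation": [-10.5, 0, -5.5], "twist": 0, "gripper": 0},
])

```text
clock: 28.32
eef_pos: [471.5, -135.3, 103.7]
tcp_rot: [-3.139, -0.005, -0.131]
contact_force: [-1.1, 0.6, 0.8]
opening: 0.003
```

```bash
python3 - <<'E'
from h import *
delta(*P(-83,-53),56,-0.131)
E
```

```text
t=28.32 pos [ 471.5 -135.3  103.7] yaw -0.131 -> cm [-6.33 -0.    4.74] twist 0.000 F [-1.1  0.6  0.8] open 0.00 q [-0.28  0.32  2.03  0.    0.79 -0.16]
```

arm_command([
  {"translation": [-3.5, 0, 0], "twist": 0, "gripper": 0},
  {"translation": [-6.3, 0, 0.5], "twist": 0, "gripper": 0},
  {"translation": [-6.3, 0, 2.5], "twist": 0, "gripper": 0},
  {"translation": [-6.3, 0, 4], "twist": 0, "gripper": 0},
  {"translation": [-6.3, 0, 4.7], "twist": 0, "gripper": 0},
])

```text
clock: 28.73
eef_pos: [408.4, -126.8, 55.6]
tcp_rot: [-3.139, -0.004, -0.131]
contact_force: [-0.4, -0.4, 0.6]
opening: 0.0
```

arm_command([
  {"translation": [0, 0, 0], "twist": 0, "gripper": 0},
  {"translation": [0, 0, 0.3], "twist": 0, "gripper": 0},
  {"translation": [0, 0, 0.5], "twist": 0, "gripper": 0},
  {"translation": [0, 0, 0.65], "twist": 0, "gripper": 0},
  {"translation": [0, 0, 0.7], "twist": 0, "gripper": 0},
])

```text
clock: 29.15
eef_pos: [408.8, -126.9, 48.8]
tcp_rot: [-3.139, -0.005, -0.131]
contact_force: [-0.4, -0.1, 0.7]
opening: -0.0
```

```bash
python3 - <<'E'
from h import *
delta(*P(-83,-53),48,-0.131)
E
```

```text
t=29.15 pos [ 408.8 -126.9   48.8] yaw -0.131 -> cm [0.01 0.   0.08] twist 0.000 F [-0.4 -0.1  0.7] open -0.00 q [-0.31  0.34  2.19  0.01  0.61 -0.18]
```

arm_command([
  {"translation": [0, 0, 0.05], "twist": 0, "gripper": 0},
  {"translation": [0, 0, 0.1], "twist": 0, "gripper": 0},
  {"translation": [0, 0, 0.15], "twist": 0, "gripper": 0},
  {"translation": [0, 0, 0.2], "twist": 0, "gripper": 0},
  {"translation": [0, 0, 0.2], "twist": 0, "gripper": 0},
])

```text
clock: 29.57
eef_pos: [409.2, -127.0, 47.9]
tcp_rot: [-3.14, -0.005, -0.131]
contact_force: [-4.6, 2.6, 20.8]
opening: 0.001
```

arm_command([
  {"translation": [0, 0, 0.05], "twist": 0, "gripper": 0},
  {"translation": [0, 0, 0.1], "twist": 0, "gripper": 0},
  {"translation": [0, 0, 0.15], "twist": 0, "gripper": 0},
  {"translation": [0, 0, 0.2], "twist": 0, "gripper": 0},
  {"translation": [0, 0, 0.2], "twist": 0, "gripper": 0},
])

```text
clock: 29.98
eef_pos: [409.5, -127.1, 47.8]
tcp_rot: [-3.14, -0.006, -0.131]
contact_force: [-8.9, 3.4, 38.4]
opening: 0.0
```

The near end is home too: 38 N at z 47.8. I'm retreating for a final look.

arm_command([
  {"translation": [0, 0, -2], "twist": 0, "gripper": 0},
  {"translation": [0, 0, -5], "twist": 0, "gripper": 0},
  {"translation": [0, 0, -9], "twist": 0, "gripper": 0},
  {"translation": [0, 0, -13], "twist": 0, "gripper": 0},
  {"translation": [0, 0, -17], "twist": 0, "gripper": 0},
])

```text
clock: 30.4
eef_pos: [407.9, -127.1, 219.7]
tcp_rot: [-3.14, -0.006, -0.131]
contact_force: [1.4, -0.2, 0.5]
opening: -0.003
```

arm_command([
  {"translation": [0, 4, 0], "twist": 0, "gripper": 0},
  {"translation": [0, 8, 0], "twist": 0, "gripper": 0},
  {"translation": [0, 12, 0], "twist": 0, "gripper": 0},
  {"translation": [0, 14, 0], "twist": 0, "gripper": 0},
  {"translation": [0, 14, 0], "twist": 0, "gripper": 0},
])

```text
clock: 30.82
eef_pos: [389.4, -269.5, 219.8]
tcp_rot: [-3.141, -0.007, -0.134]
contact_force: [0.0, 0.7, -1.3]
opening: 0.001
```

```bash
python3 - <<'E'
from h import *
t=grab_frame("top");s=grab_frame("side");w=grab_frame("wrist")
cv2.imwrite("pics/h1.png",t);cv2.imwrite("pics/h2.png",cv2.resize(s[140:300,230:430],None,fx=4,fy=3.7,interpolation=cv2.INTER_CUBIC));cv2.imwrite("pics/h3.png",w)
E
```

```text
(no output)
```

View pics/h1.png

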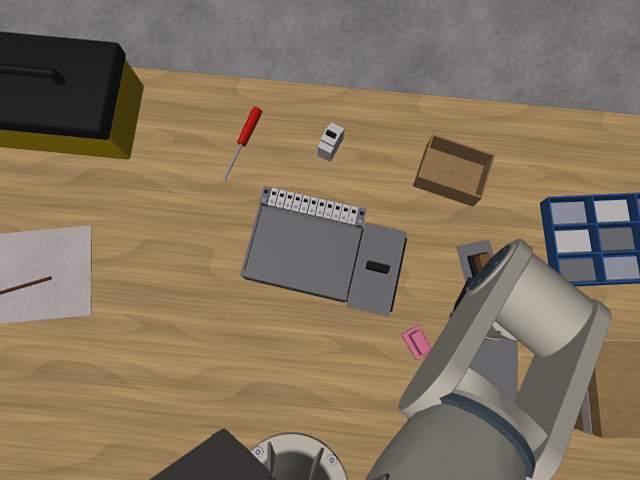

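View pics/h2.png

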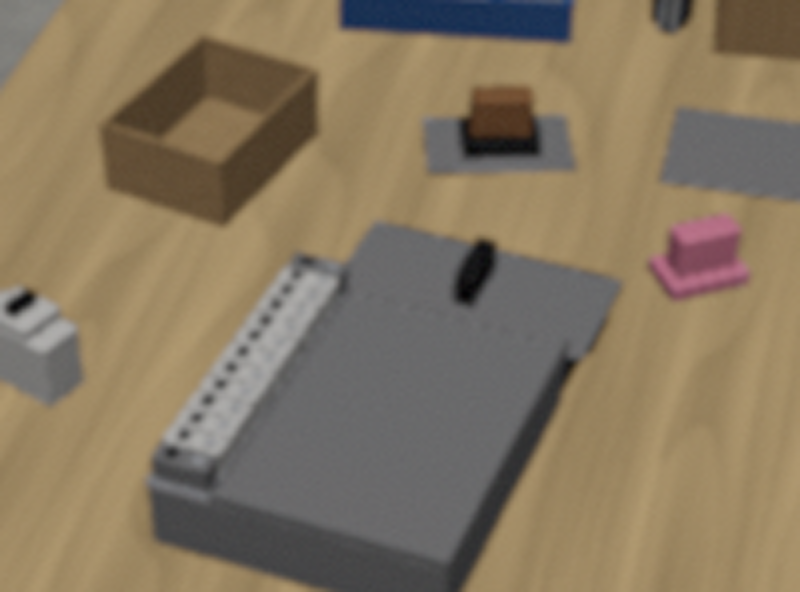

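View pics/h3.png

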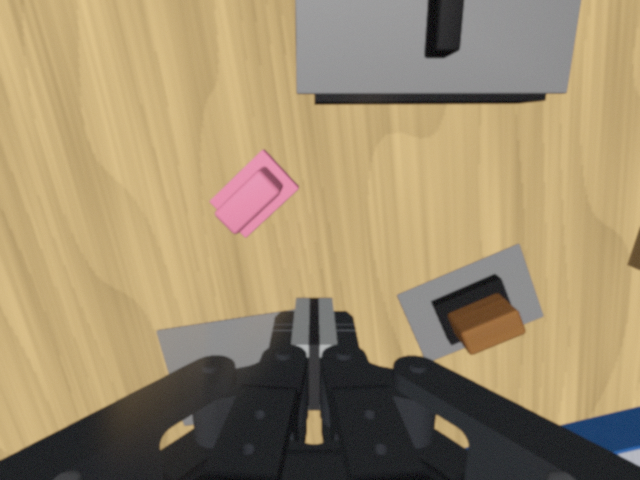

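```bash
python3 - <<'E'
from h import *
cm=camera_model("wrist")
m=np.array([ray(cm,*p,3)[:2] for p in [(398,296),(519,244),(543,315),(424,364)]]);f=np.array([ray(cm,*p,17)[:2] for p in [(432,301),(498,275)]])
g=np.array([ray(cm,*p,17)[:2] for p in [(432,301),(455,343)]])
print(m.round(1),m.mean(0),np.linalg.norm(m[0]-m[1]),np.linalg.norm(m[1]-m[2]))
print(f,g, np.linalg.norm(f[0]-f[1]),np.linalg.norm(g[0]-g[1]))
c=f[1]+(g[1]-g[0])/2+(f[0]-f[1])/2; print("scraper",c, "diff",c-m.mean(0))
t=camera_model("top"); im=cv2.imread("pics/h1.png")
w=np.array([ray(t,*p,48)[:2] for p in [(363,222),(407,235),(391,314),(347,306)]]);print("lid",w.round(1),w.mean(0).round(1),P(1,-52.8))
s=sense();print(s["eef_pos"],s["contact_force"])
E
```

```text
[[ 458.3 -357.5]
 [ 570.9 -321.5]
 [ 594.  -395.6]
 [ 478.3 -433.3]] [ 525.37256724 -376.96809868] 118.21954335135246 77.59299017844975
[[ 486.1539663  -360.2002931 ]
 [ 545.76646807 -343.02715001]] [[ 486.1539663  -360.2002931 ]
 [ 505.20044047 -405.63727849]] 62.03682141712393 49.2675128249917
scraper [ 525.48345427 -374.33221425] diff [0.11088703 2.63588443]
lid [[ 593.6  -98.1]
 [ 573.9 -199. ]
 [ 394.7 -176.3]
 [ 402.1  -79.5]] [ 491.1 -138.2] [ 492.23405616 -137.72771674]
[ 389.31658939 -265.4683136   219.1742152 ] [ 0.86410725  0.38380391 -0.17090554]
```

```bash
python3 -c "
from rig import job; print(job.sign_off())"
```

```text
the job is handed in; nothing more can be done
None
```

I wiped all five slugs into the tub, put the scraper back on its mat, seated the lid and handed the job in at about 31 s of the 210 s allowed.

- **Slugs:** two strokes pushed all five over the open edge. The plate was empty in both the wrist and top views, and the five slugs were counted in the tub before the lid went on. The fingers never touched them.
- **Scraper:** it stands upright on the small mat, about 0 to 3 mm off the middle by the last wrist picture. That figure is rough, because my corner picks gave the foot's depth as 49 mm instead of 44.
- **Lid:** I lowered it onto the catches and pressed it to a hard stop, then pressed each end with the shut fingers. The far end stopped at 47.9 mm under 24 N and the near end at 47.8 mm under 38 N, against 48 mm expected. The lid was about 1 mm from its place in the final top view. I didn't press the far end again after the near one.
- **Bystanders:** the screwdriver, breaker, carton and pink look-alike are where they started.
- **Forces:** the most I pressed was about 38 N, once while setting the scraper down on the plate and once on the lid's near end, both through the fingers. I saw no grip slip, and neither the scraper nor the lid was knocked aside.

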